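Clamp up the glued cork trivet on the cupboard shelf

ROBOT

A 7-joint arm with a two-finger parallel gripper is mounted at the origin on the work surface. World frame = base frame: x ahead of the robot, y to its left, z up, the work surface at z = 0. Lengths are in m, angles in rad, forces in N, time in s.
With the tool pointing down it reaches from about 0.35 to 0.9 m from the base axis. Payload 7.2 kg.
Tool frame: the origin (TCP) lies at the very end of the fingers, on their centre line; the grasp point (between the pads) lies 19 mm behind it; x points along the fingers, y is the direction in which the jaws open and shut, and the axes are right-handed (so a half turn about x gives the same grasp; the last joint's range is limited). The gripper opens to 85 mm and grips with 20 to 120 N. Pads are 22 mm wide; open, the fingers measure 114 mm over their backs; the gripper's body (76 mm by 85 mm) begins 54 mm behind the grasp point. The pads swing forward as they close: fully open they stand 13 mm farther back than shut.
Start: joints at [1.226, 0.411, -0.013, 1.596, 0.006, 1.134, -0.082], TCP at [0.171, -0.601, 0.202] pointing down, gripper open.
Joint ranges: [-2.95, 2.95], [-0.29, 1.99], [-1.47, 1.44], [0.14, 2.54], [-1.03, 4.17], [0.13, 1.85], [-2.86, 2.86]. Speed limits (rad/s): [2.39, 2.39, 3.01, 3.01, 3.14, 3.14, 3.14].

INTERFACE

Orientations are given as a 3x3 rotation matrix whose columns are the frame's x, y, z axes.
In Python, from bench import * gives the robot as it stands.
- The arm moves only by the shell command python3 -m inch 'ROWS' [FORCE]. ROWS is text: rows parted by semicolons, each of 7 numbers parted by spaces: the shift along the tool's x, y, z in m, then the turn, a rotation vector about the tool's x, y, z in degrees, then the finger opening in m, from 0 to 0.0854. In form: x y z wx wy wz fingers; .... A call has 1 to 12 rows; each row is the pose to reach, as a shift and turn from the pose commanded when the call began, along the tool's axes at that moment; what a row does not reach only later rows make up. A row lasts 1/12 s, in which the tool goes at most 41.7 mm and 7.16 degrees, less where a joint would pass 70% of its speed; a pose out of reach is approached as far as the arm can. A call with a gripper value outside its range is refused whole. The fingers move at their own pace and stop on an object; FORCE is the grip in N (left out, the last holds). Time passes only in rows, so rows that repeat a pose let the fingers close. It gives the time, the measured TCP pose, the force and the opening at its end, in the units of the state.
- get_obs(): the state, without advancing time (a new reading comes with each control period).
- grab_frame(name): name is "scene" or "top" or "wrist"; returns the picture (384x512x3 uint8, red, green, blue); there is no depth.
- camera_params(name): a dict with "K" (3x3 intrinsics, pixels), "rvec" (rotation vector, rad) and "tvec" (3), from world to camera coordinates, as OpenCV has them. Camera axes: x right, y down, z forward; pixel columns grow to the right and rows downward; lengths in m; the calibration is good to about 2 mm. A picture is of the moment at which its call begins: read the wrist's pose just before it. camera_params takes no time and is no camera call; for the wrist camera it gives the pose at the moment of the call.
- close_job(): hands the job in, once; it reports no verdict.
The state is a dict: "time_s": time; "joint_pos": joint angles; "qvel": joint speeds; "joint_efforts": joint torques, N m; "position": TCP position; "tcp_rot": TCP orientation; "wrist_force": force on the tool from outside, world axes, zero at the start; "wrist_torque": the same for the moment, N m; "finger_gap": finger opening in m.
Only numpy, scipy, OpenCV 4.12 (cv2) and the standard library are available. Lean on these libraries where they do the work, as an engineer would, in place of code of your own. Each camera call takes 0.05 s, during which the arm holds its last target.

TASK

The cork trivet has come apart, and its three bars lie freshly glued, out of line, between the jaws of the one-hand bar clamp on the cupboard shelf: nudge all three back against the clamp's steel bar so that their ends are flush. Then pump the clamp's trigger until the jaws have closed on the row and grip it firmly, and stop there, because over-tightening dents the cork. Finish while still holding the trigger squeezed home against the handle, and leave the jar, the ramekin and the spatula where they are.

Things in the scene. Friction and masses are not known exactly. Their poses are not given: they have to be found in the camera images.
- clamp: one-hand bar clamp, grey and black, 38 mm high, 0.9 kg, lying loose on its side. Origin on the shelf under the steel bar's centre line, at the near pad's face; x square to the bar towards the jaw tips, y along the bar to the far jaw, z up. Clamp-frame mm: steel bar x -10..10, z 14..22, tail to y -220; housing x -28..18, y -68..-12; handle from there to x -115, 26 thick, z 0..36
- clamp_squeeze (a point): point midway between the outer faces of handle and let-out trigger, 18 mm above the shelf (clamp x -76, y -32 mm). Here handle plus trigger measure 60 mm along clamp y when let out, 38 mm squeezed home. Squeeze them here along clamp y from above; free room on both sides. The loose clamp shifts some mm with each squeeze
- clamp_trigger (a joint): swing of the trigger, a black lever (72 mm long, 12 thick with its finger ridge, z 6..30 mm) beside the handle: 0 = let out (its spring returns it), 0.39 rad = home, a firm stop that bears the gripper's surplus. Only a full stroke and full return click on one tooth. Squeezing takes 3 to 5 N while the jaws are free, 10 to 20 N when they grip, so grip with 30 N or more
- clamp_bar (a joint): travel of the far jaw (m): opening between pads = 0.150 - value. A ratchet: each full stroke adds 0.005 and it stays when let out (reading 1.5 mm more while squeezed home). The closed row is 90 mm, so the pads touch it at 0.060; then the grip grows about 3.5 N per mm. Let out, it rests at about 0.058 (still loose), 0.0625 (8 N, firm), 0.067 (22 N, still good); the next dents the cork
- clamp_far_face (a point): middle of the far jaw's pad face, 52 mm from the bar's centre line, 18 mm above the shelf. Both jaws reach to clamp x 90 mm, 36 mm high, and carry a soft teal pad (x 22..82, z 4..32 mm) that gives 1 mm for 7 N
- cork_near: cork bar, 76 mm long (its x), 30 wide (its y), 24 high, 0.03 kg, origin at the centre of its underside; lies on the shelf between the jaws, next to the near jaw, long side about square to the steel bar. Pushed against the steel bar its centre is at clamp x 48 mm
- cork_mid: the middle cork bar, same size and axes as cork_near
- cork_far: the cork bar next to the far jaw, same size and axes as cork_near
- jar: empty glass jar with a screw-top aluminium lid, 80 mm across, 115 high, origin at the centre of its underside; bystander
- ramekin: white porcelain ramekin, 88 mm across, 50 high, origin at the centre of its underside; bystander
- spatula: stainless offset spatula with a dark wooden handle, 320 mm long, 22 high, lying beyond the clamp's jaws; blade along its +x, origin where blade and handle meet; bystander
Things that resemble listed ones, but are neither listed nor needed, are in the scene too. Leave any green look-alike of the cork_far alone.

How it is judged:
On the way, in this order (a step that is already met when the one before it is completed fails the run):
1. all three cork bars pushed back against the clamp's steel bar (each end within 5 mm of it) (x of each of cork_near, cork_mid, cork_far in the frame of clamp below 0.053 m), for 0.2 s.
2. the trigger squeezed home while the jaws are still open: the jaw is being pumped up to the row (value of joint clamp_trigger above 0.3 rad and value of joint clamp_bar below 0.06 m), for 0.05 s.
3. the jaws have closed on the row (each joint pressed with more than 5 N) (contact force between cork_near and cork_mid above 5 N and contact force between cork_mid and cork_far above 5 N and contact force between each of cork_near, cork_far and clamp above 5 N), for 0.2 s.
At the end, for the whole second after the job is handed in: fingers still hold the trigger squeezed (0.30 of 0.39 rad or more); the cork bars lie within 5 mm of the steel bar, ends flush within 4 mm, square within 0.06 rad, each joint pressed with more than 5 N (never over 40 N); clamp flat and still (all of step 1 and all of step 3 and value of joint clamp_trigger above 0.3 rad and contact force between the fingers and clamp above 3 N and x of cork_near in the frame of cork_mid between -0.004 and 0.004 m and x of cork_far in the frame of cork_mid between -0.004 and 0.004 m and angle between the x axis of each of cork_near, cork_far and the x axis of cork_mid, either way round below 0.06 rad and angle between clamp's own z axis and vertical below 0.1 rad and height (world z) of cork_mid below 0.01 m and linear speed of clamp below 0.02 m/s); the arm keeps its last pose, push and grip.
It fails at once if cork dented: more than 40 N on a bar (contact force between any of cork_near, cork_far and clamp above 40 N or contact force between cork_near and cork_mid above 40 N or contact force between cork_mid and cork_far above 40 N).
It fails at once if the jar, the ramekin or the spatula moved by more than 15 mm (distance of any of jar, ramekin, spatula from where it was at the start of the episode above 0.015 m).
It also fails if it takes over 58 s, if anything falls off the work surface, if the arm or the gripper's body presses on something with over 40 N, if the wrist force passes 120 N, or if a joint passes its speed limit or range.

## Working session

There is one attempt and no reset: what is moved stays moved. The work goes in short steps, Python scripts to look and compute and a shell command to move; the robot and the scene stay as the last step left them, time stands still between calls to the robot, and variables do not carry over. Pictures are saved under pics/ and viewed, and the job is handed in when it is done.

```bash
ls; mkdir -p pics
python3 - <<'E'
from bench import *
import cv2,numpy as np
o=get_obs();print({k:np.round(v,3).tolist() for k,v in o.items()})
for n in ["scene","top","wrist"]:
    f=grab_frame(n);cv2.imwrite(f"pics/{n}0.png",f[:,:,::-1]);p=camera_params(n);print(n,p)
E
```

```text
pics
{'time_s': 0.0, 'joint_pos': [1.226, 0.412, -0.013, 1.597, 0.006, 1.134, -0.082], 'qvel': [0.0, -0.001, -0.001, 0.001, -0.001, 0.001, -0.001], 'joint_efforts': [0.001, -60.062, 0.682, -29.941, 0.014, 0.011, -0.0], 'position': [0.171, -0.601, 0.201], 'tcp_rot': [[-0.001, 0.273, -0.962], [0.002, -0.962, -0.273], [-1.0, -0.002, 0.0]], 'wrist_force': [-0.535, 0.878, 0.279], 'wrist_torque': [0.001, 0.008, -0.02], 'finger_gap': 0.085}
scene {'K': array([[385.46577891,   0.        , 251.31874453],
       [  0.        , 385.46577891, 190.38922236],
       [  0.        ,   0.        ,   1.        ]]), 'rvec': array([ 1.44289517,  2.35465048, -0.68683876]), 'tvec': array([ 0.27321463, -0.40110265,  1.51346697])}
top {'K': array([[444.60612667,   0.        , 255.45148109],
       [  0.        , 444.60612667, 202.71642615],
       [  0.        ,   0.        ,   1.        ]]), 'rvec': array([ 2.2079365 , -2.19347181,  0.04063868]), 'tvec': array([-0.01793405,  0.59586187,  1.24400326])}
wrist {'K': array([[279.2635509 ,   0.        , 257.01610289],
       [  0.        , 279.2635509 , 193.14033736],
       [  0.        ,   0.        ,   1.        ]]), 'rvec': array([-2.33219898,  1.76218066,  0.2355634 ]), 'tvec': array([-0.62489972, -0.03375445,  0.37831062])}
```

View pics/scene0.png

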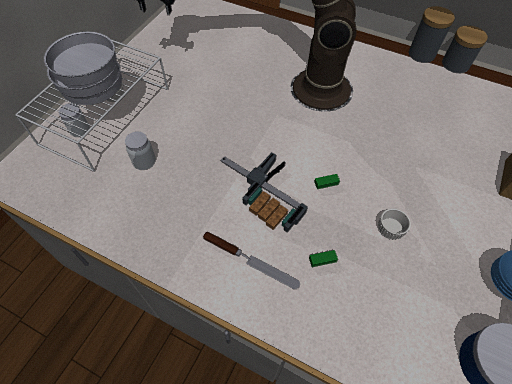

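View pics/top0.png

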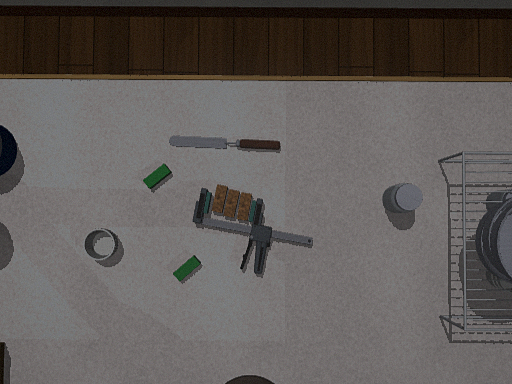

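View pics/wrist0.png

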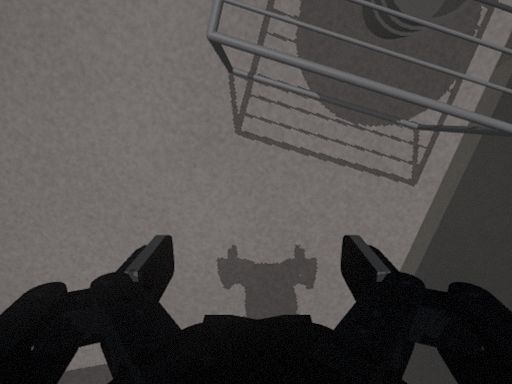

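```bash
cat > h.py <<'E'
from bench import *
import cv2,numpy as np
def ray(n,uv,P=None):
    p=P or camera_params(n);R=cv2.Rodrigues(p["rvec"])[0]
    c=-R.T@p["tvec"];d=R.T@np.linalg.inv(p["K"])@np.array([*uv,1.]);return c,d
def onz(n,uv,z,P=None):
    c,d=ray(n,uv,P);return c+d*(z-c[2])/d[2]
def proj(n,X,P=None):
    p=P or camera_params(n);return cv2.projectPoints(np.array(X,float).reshape(-1,3),p["rvec"],p["tvec"],p["K"],None)[0].reshape(-1,2)
def tri(obs):
    A=np.zeros((3,3));b=np.zeros(3);L=[]
    for n,uv,P in obs:
        c,d=ray(n,uv,P);d/=np.linalg.norm(d);M=np.eye(3)-np.outer(d,d);A+=M;b+=M@c
    return np.linalg.solve(A,b)
E
python3 - <<'E'
from h import *
a=cv2.imread("pics/top0.png")[165:295,165:325];cv2.imwrite("pics/topc.png",np.clip(cv2.resize(a,None,fx=4.9,fy=4.6,interpolation=cv2.INTER_CUBIC).astype(float)*1.7,0,255))
a=cv2.imread("pics/scene0.png")[140:245,205:335];cv2.imwrite("pics/scenec.png",np.clip(cv2.resize(a,None,fx=6,fy=5.7,interpolation=cv2.INTER_CUBIC).astype(float)*1.7,0,255))
for n,uv in dict(barend=(311,242),farjaw=(202,208)).items(): print(n,onz("top",uv,.02))
print(onz("top",(256,192),0),ray("top",(0,0))[0],ray("scene",(0,0))[0])
E
```

```text
barend [ 0.48677979 -0.1700106   0.02      ]
farjaw [0.57983075 0.13577092 0.02      ]
[ 0.62702534 -0.01535425  0.        ] [ 0.54701665 -0.01678241  1.26625758] [1.15246854 0.27774396 1.058672  ][ WARN:0@0.061] global loadsave.cpp:1063 imwrite_ Unsupported depth image for selected encoder is fallbacked to CV_8U.
```

View pics/topc.png

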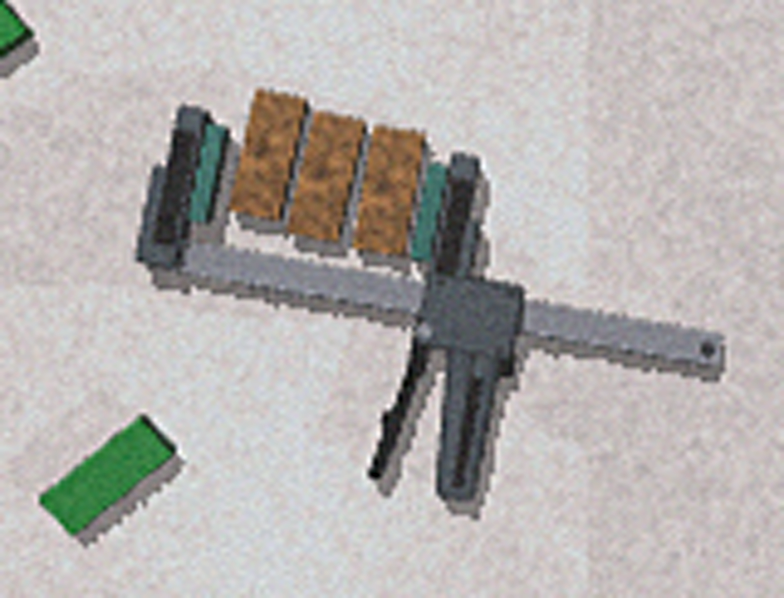

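View pics/scenec.png

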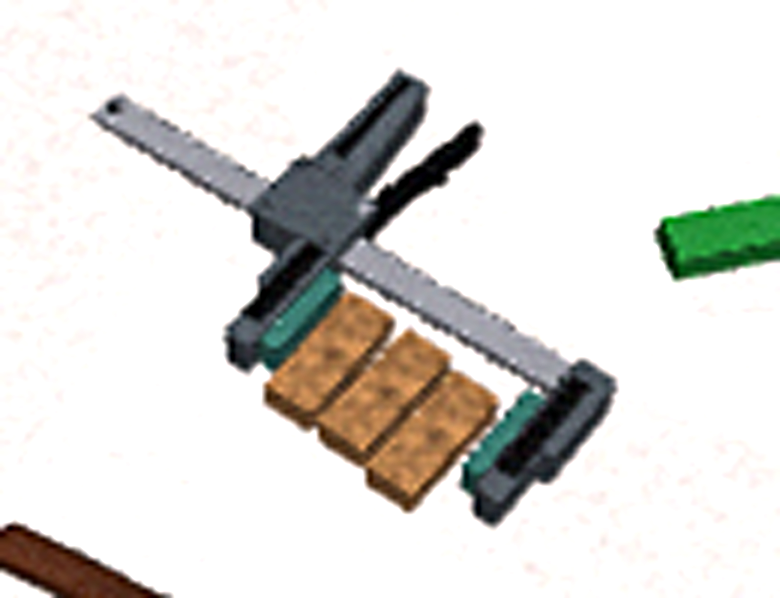

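```bash
cat >> h.py <<'E'
def tc(u,v): return (165+u/4.9-.4,165+v/4.6-.4)
def sc(u,v): return (205+u/6-.4,140+v/5.7-.4)
E
python3 - <<'E'
from h import *
P={n:camera_params(n) for n in("top","scene")}
T=dict(hole=((708,349),(115,105)),mid_nl=((365,120),(367,462)),cnear_topR=((425,132),(267,393)),cfar_topL=((258,90),(405,500)))
for k,(a,b) in T.items(): print(k,tri([("top",tc(*a),P["top"]),("scene",sc(*b),P["scene"])]).round(4),onz("top",tc(*a),.024).round(4),onz("scene",sc(*b),.024).round(4))
# bar axis
h=onz("top",tc(708,349),.022);f=onz("top",tc(200,261),.022);y=(f-h)[:2];y/=np.linalg.norm(y);x=np.array([y[1],-y[0]]);
print("y",y,"ang",np.degrees(np.arctan2(y[1],y[0])))
# pad face near: teal pad's left edge
near=onz("top",tc(428,210),.032)[:2];hh=h[:2]
yn=(near-hh)@y; o=hh+y*yn; print("origin",o,"hole y",-yn)
fr=lambda p:np.array([(p-o)@x,(p-o)@y])
for k,uv,z in [("farpad",(212,175),.032),("handle tip",(460,500),.036),("trig tip",(375,475),.03),("near ul",(373,127),.024),("near ur",(425,132),.024),("near ll",(357,250),.024),("near lr",(405,256),.024),("mid ul",(313,112),.024),("mid ur",(365,120),.024),("mid ll",(290,232),.024),("mid lr",(341,240),.024),("far ul",(258,90),.024),("far ur",(308,98),.024),("far ll",(232,210),.024),("far lr",(281,220),.024),("fartip",(190,110),.036),("neartip",(465,157),.036),("spat",(900,0),.0)]:
  w=onz("top",tc(*uv),z);print(k,w.round(3),(fr(w[:2])*1000).round(1))
for c in [(-76,-32),(48,0)]: print(c,o+x*c[0]/1e3+y*c[1]/1e3)
E
```

```text
hole [ 0.4906 -0.1626  0.0253] [ 0.4912 -0.1642  0.024 ] [ 0.4891 -0.1618  0.024 ]
mid_nl [ 0.6258  0.0468 -0.0151] [0.6289 0.032  0.024 ] [0.6394 0.0679 0.024 ]
cnear_topR [ 6.214e-01 -4.000e-04  1.580e-02] [ 0.6218 -0.0023  0.024 ] [0.6247 0.0036 0.024 ]
cfar_topL [0.6475 0.0937 0.0168] [0.6468 0.0933 0.024 ] [0.6511 0.0947 0.024 ]
y [0.17461831 0.9846362 ] ang 79.9435530715393
origin [0.52113564 0.00493445] hole y -0.17200480456658376
farpad [0.595 0.118 0.032] [ 52.5 124.3]
handle tip [ 0.401 -0.024  0.036] [-113.6  -49.2]
trig tip [0.415 0.024 0.03 ] [-108.3    0.5]
near ul [0.625 0.027 0.024] [98.  40.2]
near ur [ 0.622 -0.002  0.024] [100.4  10.4]
near ll [0.55  0.036 0.024] [22.8 35.5]
near lr [0.546 0.009 0.024] [24.2  7.9]
mid ul [0.634 0.062 0.024] [100.8  75.6]
mid ur [0.629 0.032 0.024] [101.4  45.4]
mid ll [0.56  0.074 0.024] [26.6 75.1]
mid lr [0.556 0.045 0.024] [27.1 45.6]
far ul [0.647 0.093 0.024] [108.3 108.9]
far ur [0.642 0.065 0.024] [108.7  79.9]
far ll [0.574 0.107 0.024] [ 33.8 110.1]
far lr [0.568 0.079 0.024] [32.9 81.4]
fartip [0.633 0.131 0.036] [ 88.7 143.4]
neartip [ 0.606 -0.025  0.036] [ 89.  -14.8]
spat [ 0.707 -0.279  0.   ] [ 232.7 -246.7]
(-76, -32) [ 0.4407155  -0.01330291]
(48, 0) [ 0.56839818 -0.00344723]
```

```bash
cat >> h.py <<'E'
def mv(target,yang=None):
    "shift in tool axes to world target; turn about tool x (deg) for tool y heading yang"
    o=get_obs();R=np.array(o["tcp_rot"]);p=np.array(o["position"])
    s=R.T@(np.array(target)-p);print("shift",s.round(4),end=" ")
    if yang is not None:
        c=np.degrees(np.arctan2(R[1,1],R[0,1]));print("turn x",(-((yang-c+180)%360-180)).round(2),end="")
    print()
E
python3 - <<'E'
from h import *
o=get_obs();R=np.array(o["tcp_rot"]);c,d=ray("wrist",(256,192))
print((R.T@(c-o["position"])).round(3),(R.T@d).round(3))
mv((0.62,0.05,0.25),-100)
mv((0.69,0.05,0.25),-100)
E
```

```text
[-0.172  0.001 -0.066] [ 0.967 -0.004  0.256]
shift [-0.0483 -0.5033 -0.6101] turn x 25.86
shift [-0.0483 -0.4841 -0.6774] turn x 25.86
```

```bash
python3 -m inch '-0.02 -0.03 -0.03 0 0 0 0.085; -0.03 -0.06 -0.065 5 0 0 0.085; -0.04 -0.086 -0.096 10 0 0 0.085; -0.048 -0.112 -0.128 15 0 0 0.085; -0.048 -0.138 -0.16 20 0 0 0.085; -0.048 -0.164 -0.192 25.86 0 0 0.085; -0.048 -0.19 -0.224 25.86 0 0 0.085; -0.048 -0.216 -0.256 25.86 0 0 0.085; -0.048 -0.242 -0.288 25.86 0 0 0.085; -0.048 -0.268 -0.32 25.86 0 0 0.085; -0.048 -0.294 -0.352 25.86 0 0 0.085; -0.048 -0.32 -0.384 25.86 0 0 0.085'
python3 - <<'E'
from h import *
mv((0.62,0.03,0.25),-100)
E
```

```text
time_s: 1.15
position: [0.4491, -0.1927, 0.2499]
tcp_rot: [[0.0, -0.174, -0.985], [-0.0, -0.985, 0.174], [-1.0, 0.0, -0.0]]
wrist_force: [1.3, -0.6, 0.1]
finger_gap: 0.0851
shift [-1.000e-04 -2.490e-01 -1.296e-01] turn x -0.01
```

```bash
python3 -m inch '0 -0.035 -0.02 0 0 0 0.085; 0 -0.071 -0.037 0 0 0 0.085; 0 -0.107 -0.055 0 0 0 0.085; 0 -0.143 -0.073 0 0 0 0.085; 0 -0.179 -0.091 0 0 0 0.085; 0 -0.215 -0.11 0 0 0 0.085; 0 -0.25 -0.13 0 0 0 0; 0 -0.25 -0.13 0 0 0 0; 0 -0.25 -0.13 0 0 0 0;0 -0.25 -0.13 0 0 0 0; 0 -0.25 -0.13 0 0 0 0' 30
python3 - <<'E'
from h import *
import pickle
P=camera_params("wrist");f=grab_frame("wrist");cv2.imwrite("pics/w1.png",f[:,:,::-1]);pickle.dump(P,open("w1.pkl","wb"))
cv2.imwrite("pics/w1b.png",np.clip(cv2.resize(f[:,:,::-1],None,fx=1.55,fy=1.55,interpolation=cv2.INTER_CUBIC)*1.8,0,255).astype(np.uint8))
f=grab_frame("top");cv2.imwrite("pics/t1.png",f[:,:,::-1])
E
```

```text
time_s: 2.07
position: [0.6194, 0.0275, 0.2496]
tcp_rot: [[-0.001, -0.175, -0.985], [-0.001, -0.985, 0.175], [-1.0, 0.001, 0.0]]
wrist_force: [0.8, -0.7, -0.5]
finger_gap: 0.0248
```

View pics/w1b.png

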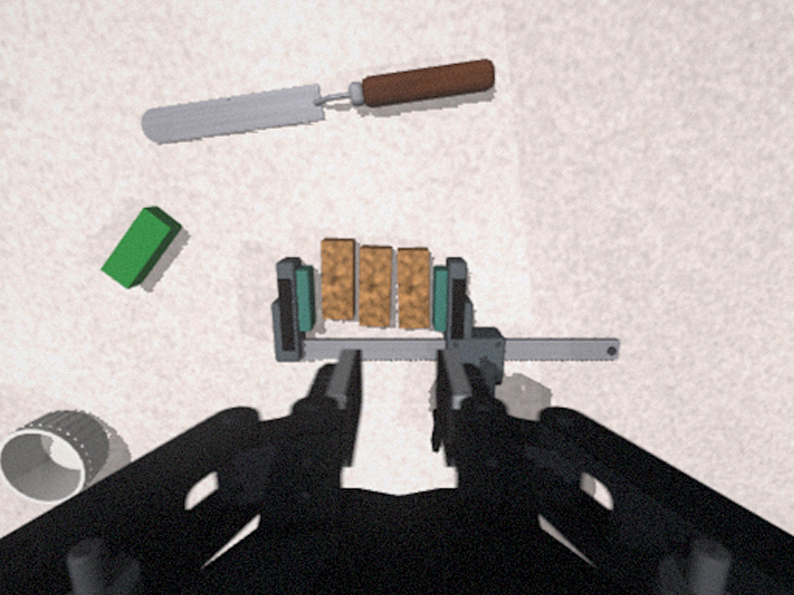

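Run:
```python
from h import *
import pickle
P=pickle.load(open("w1.pkl","rb"));T=camera_params("top");S=camera_params("scene")
w=lambda u,v:(u/1.55-.2,v/1.55-.2)
for k,a,b in [("hole",(612,350),(708,349)),("near ur",(429,248),(425,132)),("mid ul",(360,246),(313,112)),("far ul",(321,239),(258,90)),("farjaw tip",(287,262),(190,110))]:
  print(k,tri([("wrist",w(*a),P),("top",tc(*b),T)]).round(4))
g=lambda a,z:onz("wrist",w(*a),z,P)[:2]
h=g((612,350),.022);f=g((312,348),.022);y=(f-h);y/=np.linalg.norm(y);x=np.array([y[1],-y[0]])
print("ang",np.degrees(np.arctan2(y[1],y[0])))
near=g((434,290),.032);o=h+y*((near-h)@y);print("o",o)
for k,uv,z in [("farpad",(314,290),.032),("hole",(612,350),.022),("bar up edge",(400,339),.022),("bar low edge",(400,359),.022),
 ("near ul",(398,249),.024),("near ur",(429,248),.024),("near ll",(397,327),.024),("near lr",(430,328),.024),
 ("mid ul",(360,247),.024),("mid ur",(392,249),.024),("mid ll",(360,325),.024),("mid lr",(391,326),.024),
 ("far ul",(321,240),.024),("far ur",(354,239),.024),("far ll",(322,318),.024),("far lr",(355,319),.024),("neartip",(457,259),.036),("fartip",(289,259),.036),("spat handle",(370,105),.022),("blade",(280,135),.005)]:
  p=g(uv,z);print(k,p.round(4),(1000*np.array([(p-o)@x,(p-o)@y])).round(1))
```

```text
hole [ 0.4909 -0.1641  0.0228]
near ur [ 0.6219 -0.0023  0.0217]
mid ul [0.6341 0.0618 0.0138]
far ul [0.6473 0.094  0.0214]
farjaw tip [0.6334 0.131  0.0239]
ang 79.45166709147091
o [0.52301027 0.0111901 ]
farpad [0.6037 0.1092] [ 61.4 111.2]
hole [ 0.4904 -0.1642] [   0.  -178.4]
bar up edge [0.5386 0.0399] [10. 31.]
bar low edge [0.5178 0.0435] [-11.   30.9]
near ul [0.6264 0.0261] [98.9 33.6]
near ur [ 0.6223 -0.0021] [100.    5.1]
near ll [0.5519 0.0404] [23.1 34. ]
near lr [0.5453 0.0092] [22.3  2.1]
mid ul [0.6343 0.0603] [100.5  68.6]
mid ur [0.6273 0.0316] [98.8 39.1]
mid ll [0.5602 0.0753] [24.9 69.8]
mid lr [0.554 0.046] [24.1 39.9]
far ul [0.6469 0.0942] [106.6 104.3]
far ur [0.6425 0.0642] [107.8  74. ]
far ll [0.5736 0.1098] [ 31.7 106.3]
far lr [0.567  0.0788] [30.9 74.5]
neartip [ 0.6099 -0.0248] [ 92.  -19.5]
fartip [0.6365 0.1239] [ 90.9 131.6]
spat handle [0.7516 0.028 ] [221.6  58.3]
blade [0.7441 0.1134] [198.7 140.9]
```

Run:
```python
from h import *
for e in [(.6447,.0792),(.6308,.046),(.6243,.012)]:
  mv((e[0]+.028*.984,e[1]-.028*.179,.010),-100.3)
```

```text
shift [ 0.24   -0.0555 -0.0436] turn x 0.17
shift [ 0.2401 -0.0204 -0.0357] turn x 0.17
shift [ 0.2401  0.0142 -0.0353] turn x 0.17
```

```bash
python3 -m inch '0.01 -0.025 -0.03 0 0 0 0; 0.045 -0.045 -0.0436 0 0 0 0; 0.085 -0.0555 -0.0436 0 0 0 0; 0.125 -0.0555 -0.0436 0 0 0 0; 0.165 -0.0555 -0.0436 0 0 0 0; 0.205 -0.0555 -0.0436 0 0 0 0; 0.237 -0.0555 -0.0436 0 0 0 0; 0.24 -0.0555 -0.0436 0 0 0 0; 0.24 -0.0555 -0.036 0 0 0 0; 0.24 -0.0555 -0.028 0 0 0 0; 0.24 -0.0555 -0.024 0 0 0 0; 0.24 -0.0555 -0.02 0 0 0 0'
cat >> h.py <<'E'
import pickle
def snap(i):
    P=camera_params("wrist");f=grab_frame("wrist");pickle.dump(P,open(f"w{i}.pkl","wb"))
    cv2.imwrite(f"pics/w{i}b.png",np.clip(cv2.resize(f[:,:,::-1],None,fx=1.55,fy=1.55,interpolation=cv2.INTER_CUBIC)*1.8,0,255).astype(np.uint8))
E
python3 -c "
from h import *
snap(2)"
```

```text
time_s: 3.17
position: [0.6501, 0.0807, 0.0128]
tcp_rot: [[0.004, -0.174, -0.985], [0.0, -0.985, 0.174], [-1.0, -0.001, -0.004]]
wrist_force: [0.7, 0.7, 0.7]
finger_gap: -0.0
```

View pics/w2b.png

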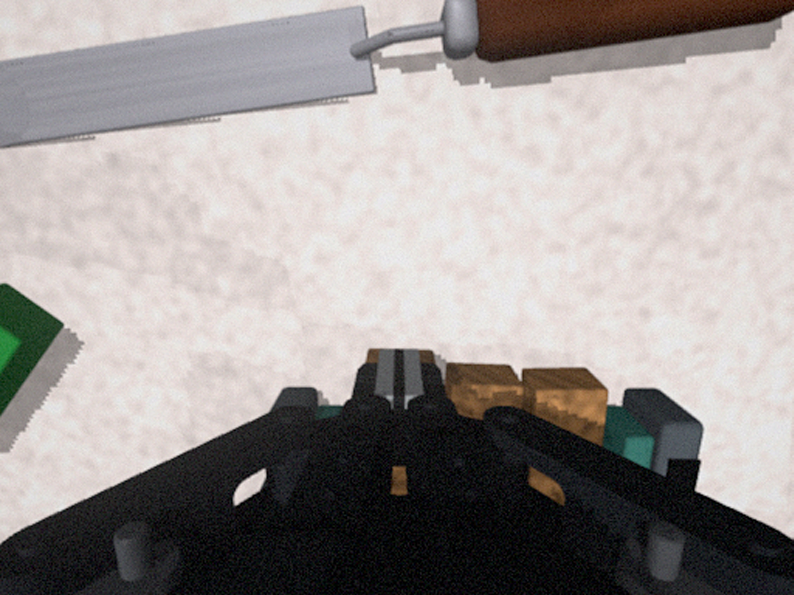

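Run:
```python
from h import *
P=pickle.load(open("w2.pkl","rb"));w=lambda u,v:(u/1.55-.2,v/1.55-.2)
o=get_obs();R=np.array(o["tcp_rot"]);p=np.array(o["position"]);print(p)
for k,uv,z in [("cork TL",(367,350),.024),("cork TR",(434,350),.024),("mid TR",(515,367),.024),("mid TL",(446,365),.024),("near TL",(523,369),.024),("near TR",(605,370),.024),("fing L",(378,350),.013),("fing R",(418,350),.013)]:
  X=onz("wrist",uv and w(*uv),z,P);print(k,X.round(4),"tool",(R.T@(X-p)*1000).round(1), "clamp",(((X-[.5228,.0098,0])@np.array([[.984,-.179,0],[.179,.984,0]]).T)*1000).round(1))
print(proj("wrist",[p+R@np.array(v) for v in [(0,0,0),(0,0,.011),(0,0,-.011),(-.02,0,-.011)]],P)*1.55)
```

```text
[0.64933669 0.08082538 0.01237887]
cork TL [0.6542 0.0922 0.024 ] tool [-11.6 -12.   -2.9] clamp [114.5 104.6]
cork TR [0.6496 0.066  0.024 ] tool [-11.6  14.6  -2.8] clamp [114.7  78. ]
mid TR [0.6368 0.0351 0.024 ] tool [-11.7  47.2   4.4] clamp [107.6  45.3]
mid TL [0.6424 0.0622 0.024 ] tool [-11.6  19.5   3.6] clamp [108.3  73. ]
near TL [0.6353 0.032  0.024 ] tool [-11.7  50.5   5.3] clamp [106.8  42. ]
near TR [ 6.292e-01 -3.000e-04  2.400e-02] tool [-11.7  83.4   5.7] clamp [106.5   9.1]
fing L [0.6493 0.0892 0.013 ] tool [-0.6 -8.2  1.5] clamp [110.2 100.8]
fing R [0.6463 0.0725 0.013 ] tool [-0.6  8.7  1.5] clamp [110.3  83.8]
[[397.08784172 345.79862562]
 [397.12526435 369.73336986]
 [397.04923723 321.10799148]
 [396.86210836 337.62054147]]
```

Run:
```python
from h import *
P=pickle.load(open("w2.pkl","rb"));w=lambda u,v:(u/1.55-.2,v/1.55-.2)
for k,uv in [("far",(367,350)),("mid",(515,367)),("near TR",(605,370))]:
  X=onz("wrist",uv and w(*uv),0,P);print(k,(((X-[.5228,.0098,0])@np.array([[.984,-.179,0],[.179,.984,0]]).T)*1000).round(1))
for n in ("top","scene"):
  f=grab_frame(n)[:,:,::-1]
  c=f[165:295,165:325] if n=="top" else f[140:245,205:335]
  cv2.imwrite(f"pics/{n}2.png",np.clip(cv2.resize(c,None,fx=4.9 if n=="top" else 6,fy=4.6 if n=="top" else 5.7,interpolation=cv2.INTER_CUBIC)*1.7,0,255).astype(np.uint8))
```

```text
far [105.1 106.4]
mid [97.1 38.3]
near TR [95.8 -3.3]
```

View pics/scene2.png

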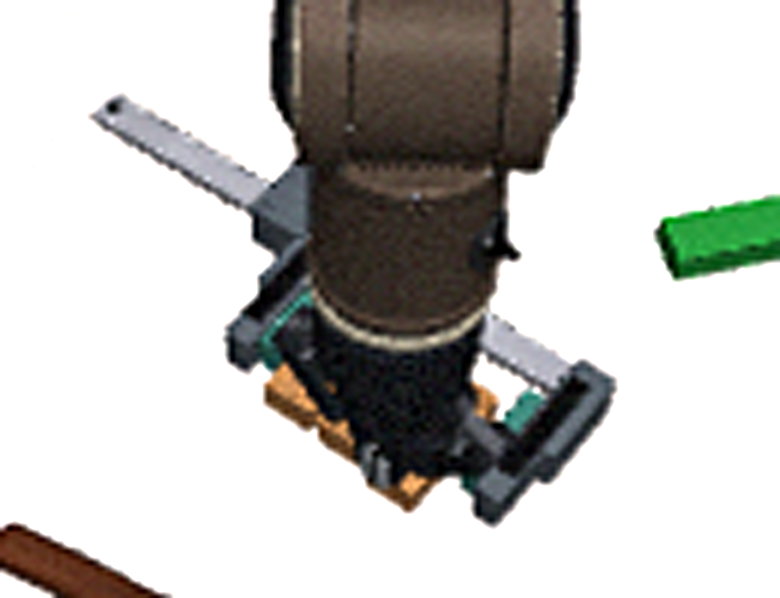

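View pics/top2.png

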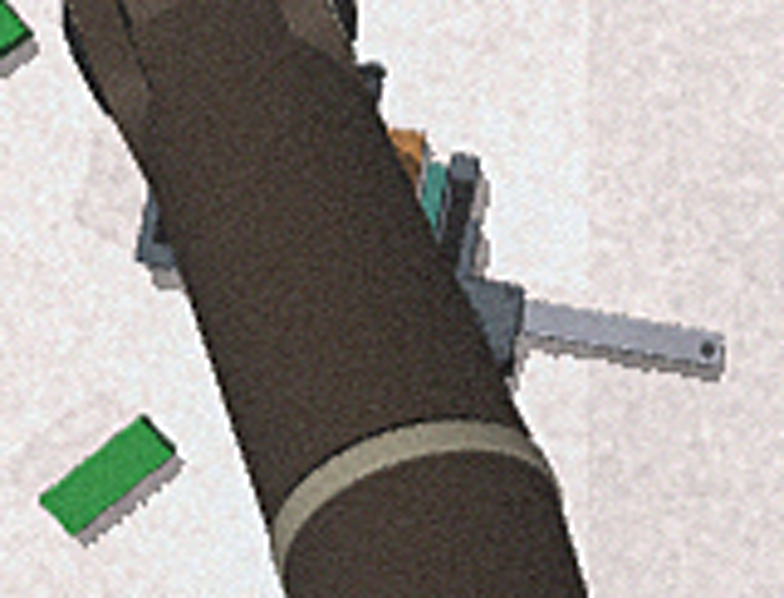

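Run:
```python
from h import *
o=get_obs();R=np.array(o["tcp_rot"]);p=np.array(o["position"]);print(p)
q=proj("scene",[p,p+R@[0,0,.011],p+R@[0,0,-.011],p+R@[-.02,.0,-.011],p+R@[-.02,.0,-.0],(.6447,.0792,.024),(.6447,.0792,.0)]);print(((q-[205-.4,140-.4])*[6,5.7]).round())
f=grab_frame("scene")[190:240,255:300,::-1];cv2.imwrite("pics/s3.png",np.clip(cv2.resize(f,None,fx=14,fy=12,interpolation=cv2.INTER_CUBIC)*1.7,0,255).astype(np.uint8))
```

```text
[0.64990492 0.08046963 0.01163733]
[[379. 498.]
 [392. 483.]
 [367. 513.]
 [368. 495.]
 [381. 480.]
 [383. 479.]
 [381. 499.]]
```

View pics/s3.png

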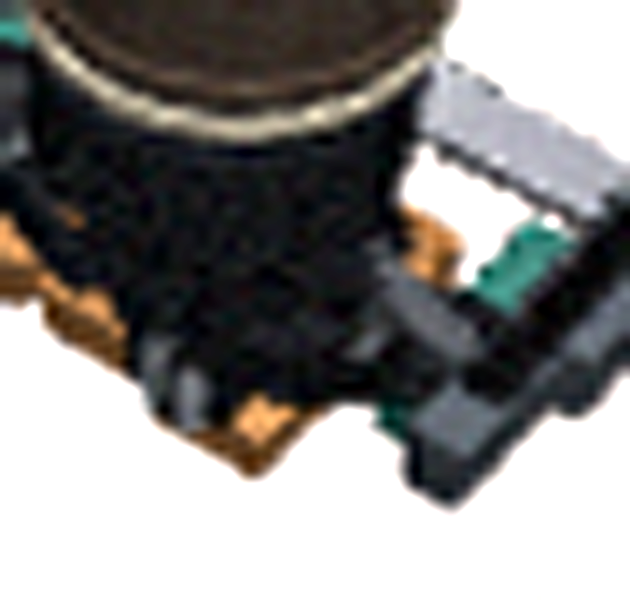

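Run:
```python
from h import *
P=pickle.load(open("w2.pkl","rb"));S=camera_params("scene")
o=get_obs();R=np.array(o["tcp_rot"]);p=np.array(o["position"])
for uv in [(166,395),(172,410),(178,425)]:
  s=(255+uv[0]/14-.4,190+uv[1]/12-.4)
  X=tri([("wrist",(398/1.55-.2,350/1.55-.2),P),("scene",s,S)]);print(s,X.round(4),(R.T@(X-p)).round(4),(proj("wrist",X,P)*1.55).round(),proj("scene",X).round(1))
```

```text
(266.45714285714286, 222.51666666666665) [0.6626 0.0785 0.0568] [-0.0455 -0.0004 -0.0128] [[396. 357.]] [[265.9 223.1]]
(266.8857142857143, 223.76666666666665) [0.6584 0.0791 0.0438] [-0.0325 -0.0003 -0.0086] [[397. 353.]] [[266.6 224.1]]
(267.31428571428575, 225.01666666666665) [0.6542 0.0797 0.0306] [-0.0193 -0.0002 -0.0043] [[398. 351.]] [[267.2 225.1]]
```

```bash
python3 -m inch '0 0 -0.012 0 0 0 0; 0 0 -0.024 0 0 0 0; 0.003 0 -0.024 0 0 0 0; 0.005 0 -0.024 0 0 0 0; 0.006 0 -0.024 0 0 0 0;0.006 0 -0.024 0 0 0 0' ; python3 -c "
from h import *
snap(3)
f=grab_frame('scene')[190:240,255:300,::-1];cv2.imwrite('pics/s4.png',np.clip(cv2.resize(f,None,fx=14,fy=12,interpolation=cv2.INTER_CUBIC)*1.7,0,255).astype(np.uint8))"
```

```text
time_s: 3.87
position: [0.6718, 0.0763, 0.0032]
tcp_rot: [[-0.001, -0.173, -0.985], [-0.0, -0.985, 0.173], [-1.0, 0.0, 0.001]]
wrist_force: [0.7, 1.2, 1.2]
finger_gap: 0.0002
```

View pics/w3b.png

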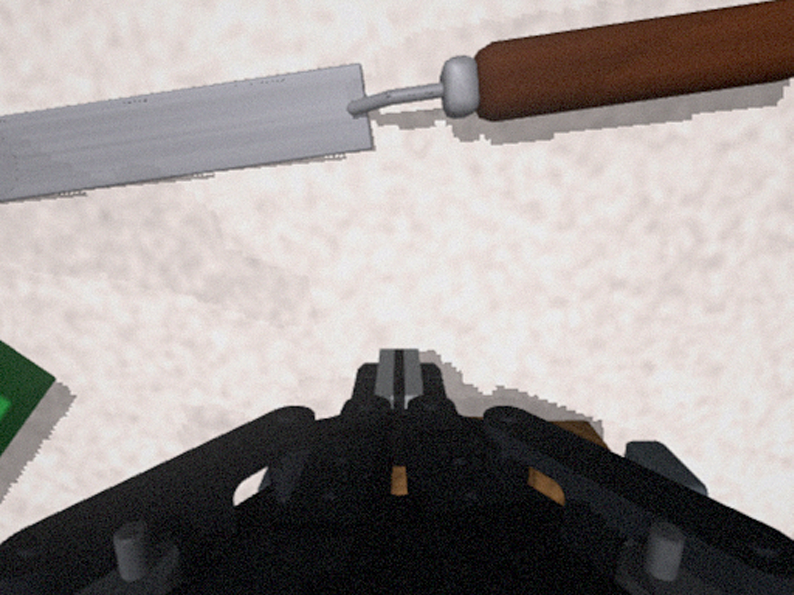

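View pics/s4.png

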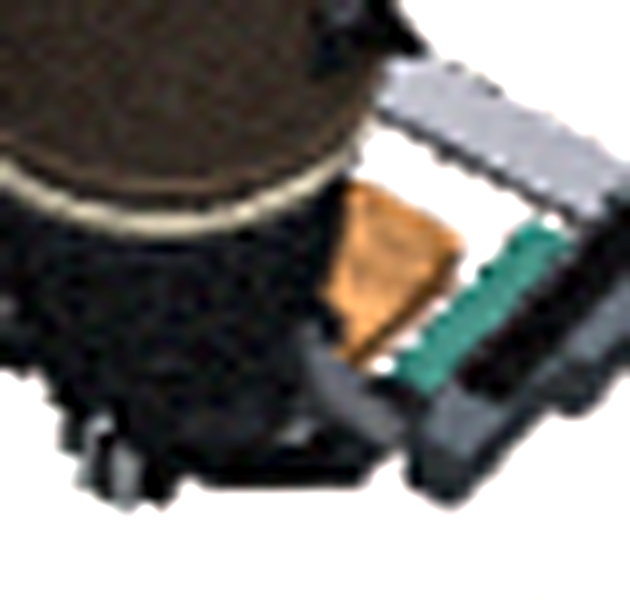

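Run:
```python
from h import *
P=pickle.load(open("w3.pkl","rb"))
o=get_obs();R=np.array(o["tcp_rot"]);p=np.array(o["position"])
for v in [(0,0,0),(0,0,-.011),(0,0,.011),(-.02,0,-.011),(-.033,0,-.011)]:
  X=p+R@np.array(v);q=proj("scene",X)[0];print(v,((q+.4-[255,190])*[14,12]).round(),(proj("wrist",X,P)[0]*1.55).round())
```

```text
(0, 0, 0) [122. 527.] [397. 344.]
(0, 0, -0.011) [ 92. 558.] [397. 319.]
(0, 0, 0.011) [152. 495.] [397. 368.]
(-0.02, 0, -0.011) [ 94. 523.] [397. 335.]
(-0.033, 0, -0.011) [ 96. 499.] [396. 348.]
```

```bash
python3 -m inch '0.002 0 0 0 0 0 0; 0.003 0 0 0 0 0 0;0.003 0 0 0 0 0 0';python3 -m inch '0.002 0 0 0 0 0 0; 0.003 0 0 0 0 0 0;0.003 0 0 0 0 0 0'
```

```text
time_s: 4.22
position: [0.6726, 0.0761, 0.0005]
tcp_rot: [[-0.0, -0.174, -0.985], [-0.0, -0.985, 0.174], [-1.0, 0.0, 0.0]]
wrist_force: [-0.0, 0.9, 0.7]
finger_gap: -0.0
time_s: 4.47
position: [0.6727, 0.076, -0.0026]
tcp_rot: [[-0.0, -0.174, -0.985], [-0.0, -0.985, 0.174], [-1.0, 0.0, 0.0]]
wrist_force: [-0.5, -0.1, 0.3]
finger_gap: 0.0003
```

```bash
python3 -m inch '0.002 0 0 0 0 0 0; 0.004 0 0 0 0 0 0;0.004 0 0 0 0 0 0';python3 -m inch '0.002 0 0 0 0 0 0; 0.003 0 0 0 0 0 0;0.003 0 0 0 0 0 0' ; python3 -c "
from h import *
snap(4)
f=grab_frame('scene')[190:240,255:300,::-1];cv2.imwrite('pics/s5.png',np.clip(cv2.resize(f,None,fx=14,fy=12,interpolation=cv2.INTER_CUBIC)*1.7,0,255).astype(np.uint8))"
```

```text
time_s: 4.72
position: [0.6725, 0.076, -0.0068]
tcp_rot: [[-0.001, -0.174, -0.985], [-0.0, -0.985, 0.174], [-1.0, 0.0, 0.001]]
wrist_force: [-1.5, -0.8, -0.5]
finger_gap: 0.0002
time_s: 4.97
position: [0.6727, 0.076, -0.0096]
tcp_rot: [[-0.0, -0.174, -0.985], [-0.0, -0.985, 0.174], [-1.0, 0.0, 0.0]]
wrist_force: [0.2, 0.1, -0.5]
finger_gap: -0.0001
```

View pics/w4b.png

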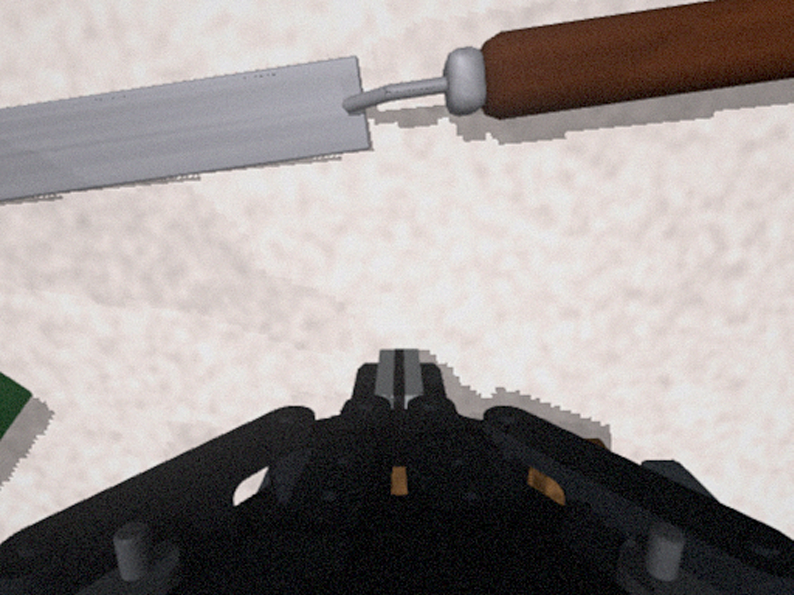

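View pics/s5.png

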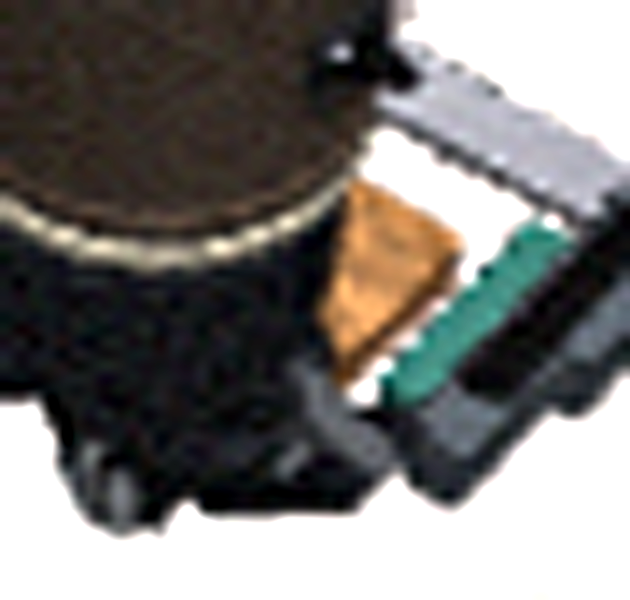

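```bash
python3 -m inch '0.002 0 0 0 0 0 0; 0.004 0 0 0 0 0 0;0.004 0 0 0 0 0 0';python3 -m inch '0.002 0 0 0 0 0 0; 0.004 0 0 0 0 0 0;0.004 0 0 0 0 0 0'
```

```text
time_s: 5.32
position: [0.6725, 0.076, -0.0137]
tcp_rot: [[-0.001, -0.174, -0.985], [-0.0, -0.985, 0.174], [-1.0, 0.0, 0.001]]
wrist_force: [-1.0, 0.3, 1.4]
finger_gap: 0.0004
time_s: 5.57
position: [0.6725, 0.076, -0.0177]
tcp_rot: [[-0.001, -0.174, -0.985], [-0.0, -0.985, 0.174], [-1.0, 0.0, 0.001]]
wrist_force: [-0.3, -1.3, -0.1]
finger_gap: 0.0002
```

```bash
python3 -m inch '0.002 0 0 0 0 0 0; 0.004 0 0 0 0 0 0;0.004 0 0 0 0 0 0';python3 -m inch '0.002 0 0 0 0 0 0; 0.003 0 0 0 0 0 0;0.003 0 0 0 0 0 0'; python3 -c "
from h import *
snap(5)
f=grab_frame('scene')[190:240,255:300,::-1];cv2.imwrite('pics/s6.png',np.clip(cv2.resize(f,None,fx=14,fy=12,interpolation=cv2.INTER_CUBIC)*1.7,0,255).astype(np.uint8))"
```

```text
time_s: 5.82
position: [0.6726, 0.076, -0.0217]
tcp_rot: [[-0.001, -0.174, -0.985], [-0.0, -0.985, 0.174], [-1.0, 0.0, 0.001]]
wrist_force: [-0.5, 0.6, -0.2]
finger_gap: -0.0001
time_s: 6.07
position: [0.6727, 0.076, -0.0245]
tcp_rot: [[-0.0, -0.174, -0.985], [-0.0, -0.985, 0.174], [-1.0, 0.0, 0.0]]
wrist_force: [-0.6, 0.1, 0.6]
finger_gap: -0.0003
```

View pics/w5b.png

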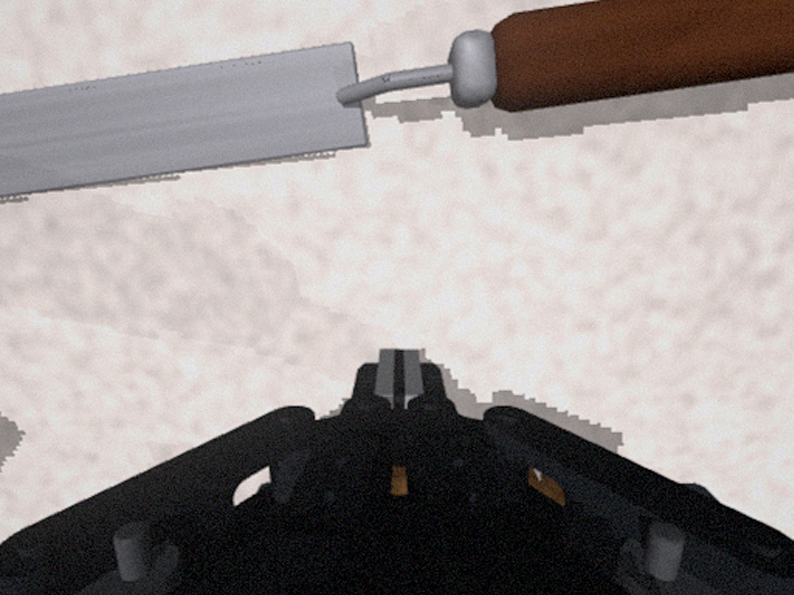

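View pics/s6.png

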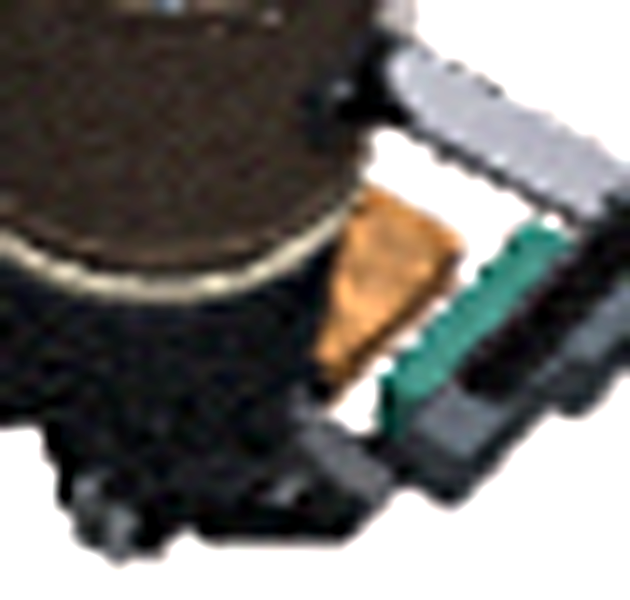

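```bash
python3 -m inch '0.002 0 0 0 0 0 0; 0.003 0 0 0 0 0 0;0.003 0 0 0 0 0 0';python3 -m inch '0.002 0 0 0 0 0 0; 0.003 0 0 0 0 0 0;0.003 0 0 0 0 0 0'
```

```text
time_s: 6.42
position: [0.6727, 0.076, -0.0275]
tcp_rot: [[-0.0, -0.174, -0.985], [-0.0, -0.985, 0.174], [-1.0, 0.0, 0.0]]
wrist_force: [-0.7, 0.6, -0.1]
finger_gap: -0.0007
time_s: 6.67
position: [0.6731, 0.0761, -0.0293]
tcp_rot: [[0.001, -0.174, -0.985], [-0.0, -0.985, 0.174], [-1.0, 0.0, -0.001]]
wrist_force: [-2.9, -0.1, 7.1]
finger_gap: -0.0
```

```bash
python3 -m inch '-0.009 0 0 0 0 0 0; -0.009 0 0.008 0 0 0 0;-0.009 0 0.014 0 0 0 0;-0.009 0 0.018 0 0 0 0; -0.009 0 0.022 0 0 0 0;-0.009 0 0.026 0 0 0 0;-0.009 0 0.03 0 0 0 0;-0.009 0 0.033 0 0 0 0;-0.009 0 0.036 0 0 0 0;-0.009 0 0.038 0 0 0 0;-0.009 0 0.039 0 0 0 0;-0.009 0 0.039 0 0 0 0'; python3 -c "
from h import *
snap(6)
f=grab_frame('scene')[140:245,205:335,::-1];cv2.imwrite('pics/s7.png',np.clip(cv2.resize(f,None,fx=6,fy=5.7,interpolation=cv2.INTER_CUBIC)*1.7,0,255).astype(np.uint8))"
```

```text
time_s: 7.67
position: [0.6342, 0.0829, -0.0213]
tcp_rot: [[-0.0, -0.174, -0.985], [-0.0, -0.985, 0.174], [-1.0, 0.0, 0.0]]
wrist_force: [-0.4, 0.0, 0.4]
finger_gap: 0.0002
```

View pics/w6b.png

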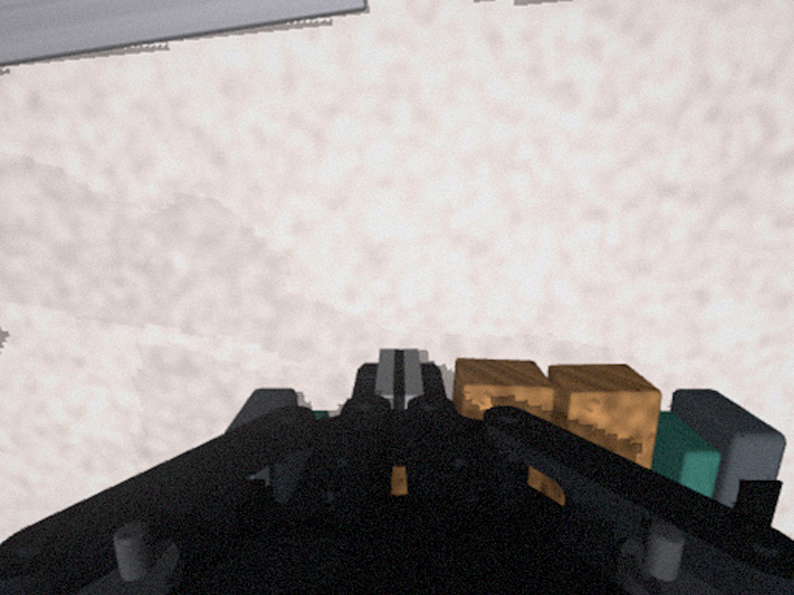

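View pics/s7.png

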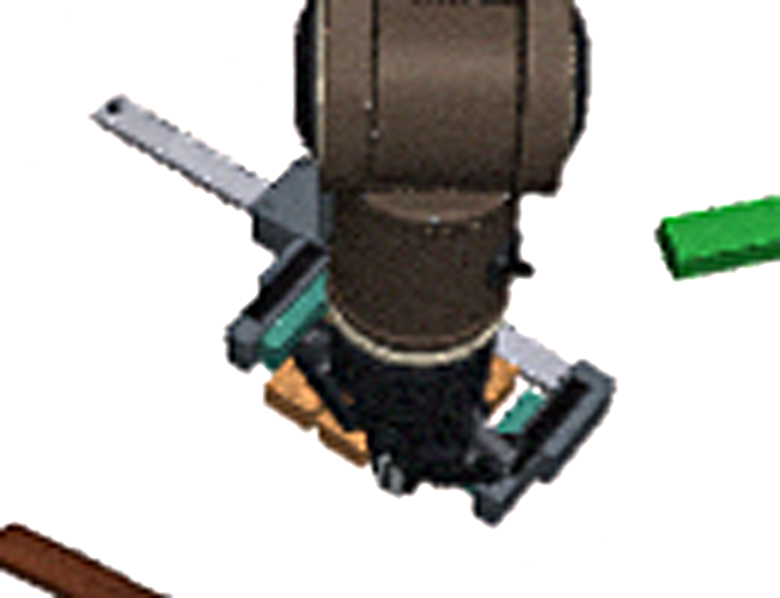

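```bash
python3 -m inch '0 0 0.001 0 0 0 0; 0 0 0.002 0 0 0 0;0 0 0.002 0 0 0 0';python3 -m inch '0 0 0.001 0 0 0 0;0 0 0.0015 0 0 0 0;0 0 0.0015 0 0 0 0'
```

```text
time_s: 8.02
position: [0.6333, 0.083, -0.0209]
tcp_rot: [[0.002, -0.174, -0.985], [-0.0, -0.985, 0.174], [-1.0, -0.0, -0.002]]
wrist_force: [3.0, -0.5, 0.8]
finger_gap: 0.0002
time_s: 8.27
position: [0.6317, 0.0836, -0.0209]
tcp_rot: [[0.001, -0.174, -0.985], [0.0, -0.985, 0.174], [-1.0, -0.001, -0.001]]
wrist_force: [4.1, -0.9, -0.2]
finger_gap: 0.0001
```

```bash
python3 -m inch '0 0 -0.015 0 0 0 0; 0 0.003 -0.025 0 0 0 0; 0 0.023 -0.025 0 0 0 0; 0 0.035 -0.025 0 0 0 0; 0 0.035 -0.018 0 0 0 0; 0 0.035 -0.013 0 0 0 0; 0 0.035 -0.009 0 0 0 0; 0 0.035 -0.006 0 0 0 0; 0 0.035 -0.004 0 0 0 0; 0 0.035 -0.002 0 0 0 0; 0 0.035 0 0 0 0 0; 0 0.035 0 0 0 0 0'
python3 -c "
from h import *
snap(7)"
```

```text
time_s: 9.27
position: [0.6258, 0.0495, -0.0208]
tcp_rot: [[0.002, -0.173, -0.985], [0.0, -0.985, 0.173], [-1.0, -0.001, -0.002]]
wrist_force: [1.8, -0.6, -0.1]
finger_gap: -0.0002
```

View pics/w7b.png

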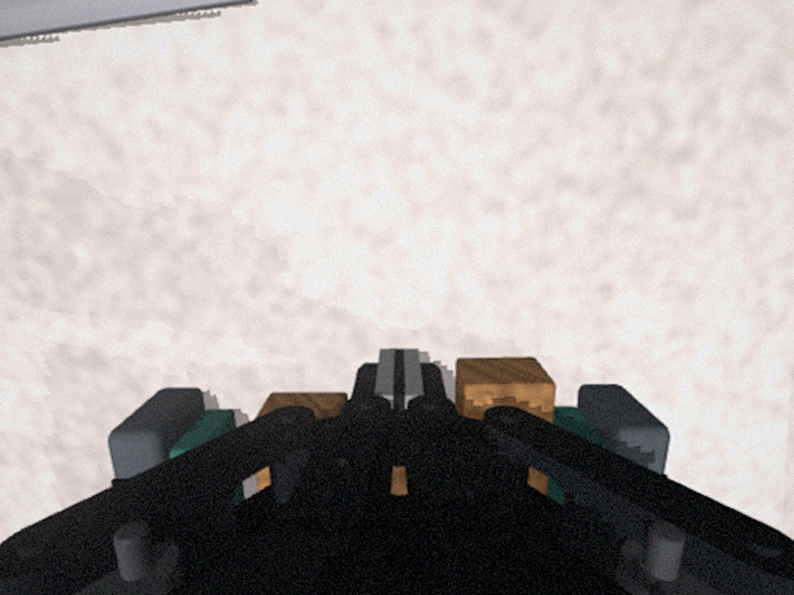

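Mid bar (behind the finger, ~(398,390)) is back, far bar at (303,395), near bar still proud at (505,360). Now the near bar.

```bash
python3 -m inch '0 0 -0.015 0 0 0 0; 0 0.003 -0.025 0 0 0 0; 0 0.023 -0.025 0 0 0 0; 0 0.034 -0.025 0 0 0 0; 0 0.034 -0.018 0 0 0 0; 0 0.034 -0.013 0 0 0 0; 0 0.034 -0.009 0 0 0 0; 0 0.034 -0.006 0 0 0 0; 0 0.034 -0.004 0 0 0 0; 0 0.034 -0.002 0 0 0 0; 0 0.034 0 0 0 0 0; 0 0.034 0 0 0 0 0'
python3 -m inch '0 0 -0.025 0 0 0 0; -0.03 0.0 -0.06 0 0 0 0; -0.07 -0.02 -0.06 0 0 0 0; -0.11 -0.034 -0.06 0 0 0 0; -0.15 -0.034 -0.05 0 0 0 0;-0.17 -0.034 -0.045 0 0 0 0;-0.17 -0.034 -0.045 0 0 0 0'
python3 -c "
from h import *
snap(8)"
```

```text
time_s: 10.32
position: [0.6201, 0.0154, -0.0207]
tcp_rot: [[0.002, -0.174, -0.985], [-0.0, -0.985, 0.174], [-1.0, -0.0, -0.002]]
wrist_force: [4.1, -0.6, 0.1]
finger_gap: -0.0002
time_s: 10.9
position: [0.6715, 0.0434, 0.1559]
tcp_rot: [[0.009, -0.172, -0.985], [0.002, -0.985, 0.172], [-1.0, -0.003, -0.008]]
wrist_force: [1.3, 0.3, 0.2]
finger_gap: -0.0002
```

View pics/w8b.png

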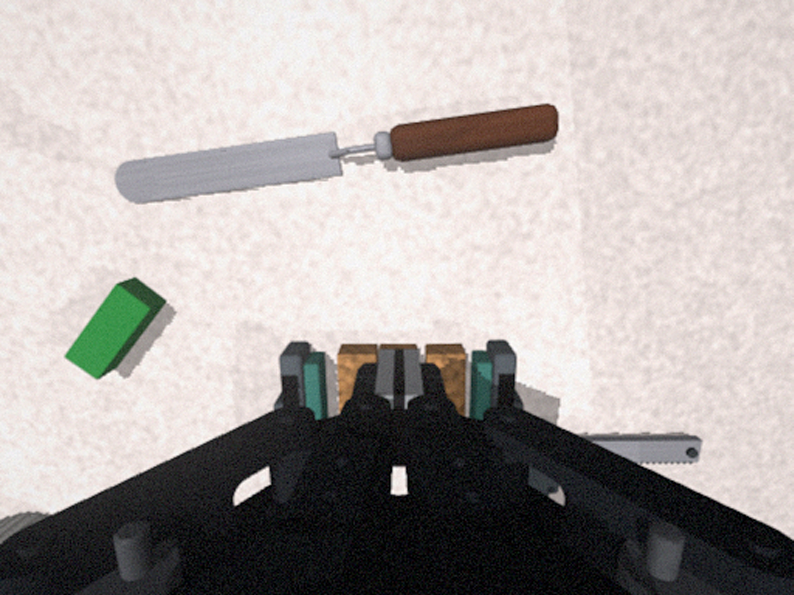

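```bash
python3 -c "
from h import *
mv((.4423,-.0081,.14),-100.3)"
```

```text
shift [0.0113 0.0892 0.2162] turn x 0.36
```

```bash
python3 -m inch '0 0.015 0.03 0 0 0 0.085; 0.003 0.03 0.065 0 0 0 0.085; 0.006 0.045 0.1 0 0 0 0.085; 0.011 0.06 0.135 0 0 0 0.085; 0.011 0.075 0.17 0 0 0 0.085;0.011 0.089 0.2 0 0 0 0.085;0.011 0.089 0.216 0 0 0 0.085;0.011 0.089 0.216 0 0 0 0.085'
python3 -c "
from h import *
snap(9)
f=grab_frame('top')[165:295,165:325,::-1];cv2.imwrite('pics/t9.png',np.clip(cv2.resize(f,None,fx=4.9,fy=4.6,interpolation=cv2.INTER_CUBIC)*1.7,0,255).astype(np.uint8))"
```

```text
time_s: 11.62
position: [0.4364, -0.0098, 0.1365]
tcp_rot: [[-0.005, -0.175, -0.985], [-0.001, -0.985, 0.175], [-1.0, 0.002, 0.004]]
wrist_force: [0.6, 1.2, -0.5]
finger_gap: 0.0856
```

View pics/w9b.png

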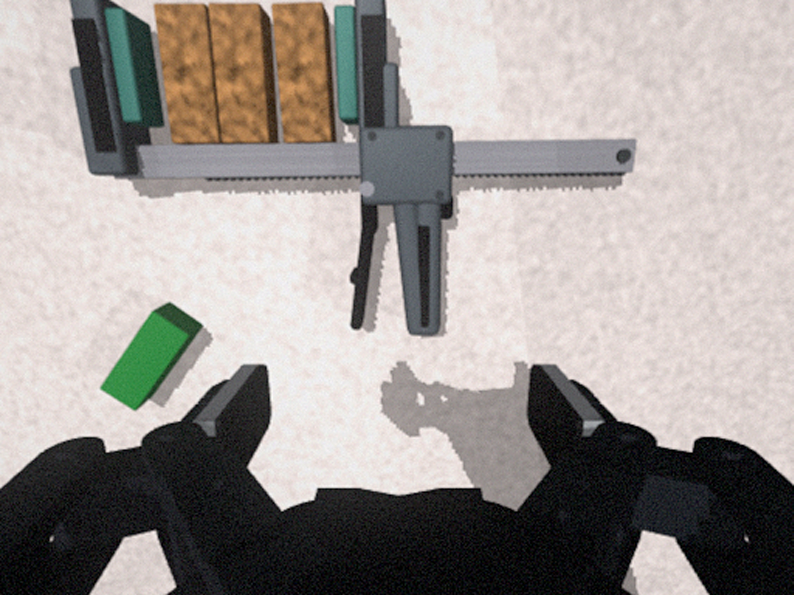

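View pics/t9.png

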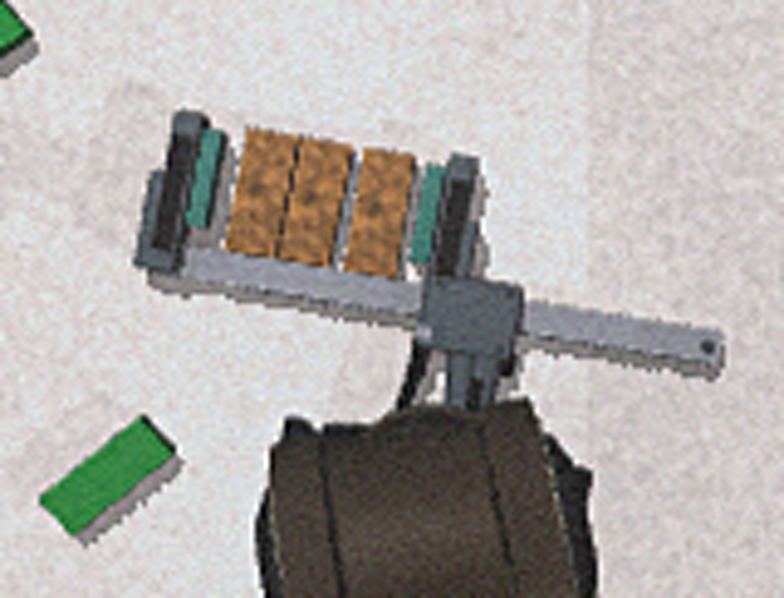

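Run:
```python
from h import *
P=pickle.load(open("w9.pkl","rb"));w=lambda u,v:(u/1.55-.2,v/1.55-.2)
g=lambda a,z:onz("wrist",w(*a),z,P)[:2]
h=g((624,156),.022);f=g((145,162),.022);y=(f-h);y/=np.linalg.norm(y);x=np.array([y[1],-y[0]])
print("ang",np.degrees(np.arctan2(y[1],y[0])),h)
near=g((336,60),.032);o=h+y*((near-h)@y);print("o",o)
for k,uv,z in [("farpad",(157,100),.018),("farpad top",(140,110),.032),("handle R",(441,290),.03),("handle L",(406,290),.036),("tipHandle",(424,333),.036),("trig tip",(356,328),.03),("trig L",(351,280),.03),("corks end far",(192,143),.024),("near end",(304,142),.024)]:
  p=g(uv,z);print(k,p.round(4),(1000*np.array([(p-o)@x,(p-o)@y])).round(1))
q=o-.076*x-.032*y;print(q);mv((*q,.0),np.degrees(np.arctan2(-y[1],-y[0])))
```

```text
ang 80.59848773290886 [ 0.4920093  -0.16436342]
o [0.52092591 0.01027906]
farpad [0.5754 0.116 ] [ 36.5 113.2]
farpad top [0.5684 0.1209] [ 28.8 116.9]
handle R [ 0.4285 -0.0376] [-83.4 -62.4]
handle L [ 0.434 -0.015] [-81.6 -39.1]
tipHandle [ 0.4028 -0.0217] [-111.3  -50.9]
trig tip [0.4123 0.0231] [-109.3   -5.1]
trig L [0.4456 0.0197] [-75.9  -3.1]
corks end far [0.5466 0.0997] [10.7 92.4]
near end [0.5351 0.0313] [10.5 23.1]
[ 0.44071949 -0.00887636]
shift [ 1.374e-01 -4.000e-04 -1.000e-04] turn x -0.62
```

```bash
python3 -m inch '0.04 0 0 0 0 0 0.085; 0.08 0 0 0 0 0 0.085; 0.12 0 0 0 0 0 0.085; 0.15 0 0 0 0 0 0.085; 0.162 0 0 0 0 0 0.085; 0.163 0 0 0 0 0 0.085;0.163 0 0 0 0 0 0.085' 40
python3 -c "
from h import *
snap(10)"
```

```text
time_s: 12.3
position: [0.4411, -0.0084, -0.0264]
tcp_rot: [[-0.002, -0.173, -0.985], [0.001, -0.985, 0.173], [-1.0, -0.0, 0.002]]
wrist_force: [-0.4, -0.3, 0.3]
finger_gap: 0.0847
```

View pics/w10b.png

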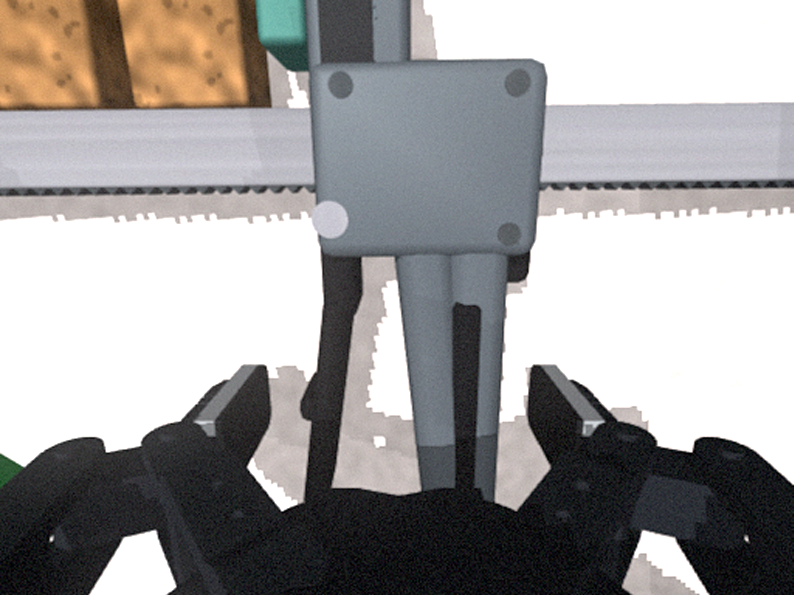

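```bash
python3 -m inch '0 0 0 0 0 0 0.02; 0 0 0 0 0 0 0.02; 0 0 0 0 0 0 0.02; 0 0 0 0 0 0 0.02; 0 0 0 0 0 0 0.02;0 0 0 0 0 0 0.02;0 0 0 0 0 0 0.02' 40
python3 -c "
from h import *
snap(11)"
```

```text
time_s: 12.93
position: [0.4414, -0.0135, -0.023]
tcp_rot: [[0.001, -0.178, -0.984], [-0.005, -0.984, 0.178], [-1.0, 0.005, -0.002]]
wrist_force: [-5.9, -14.5, 24.8]
finger_gap: 0.0365
```

View pics/w11b.png

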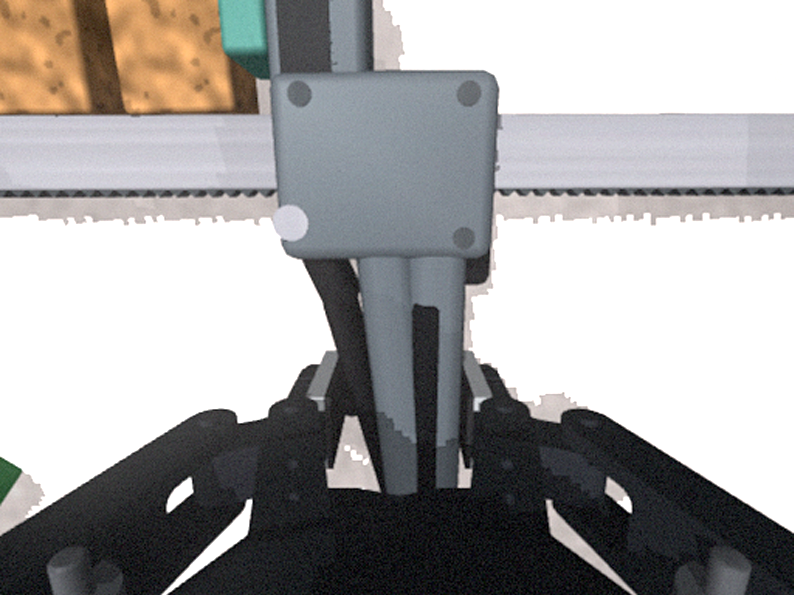

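```bash
python3 -m inch '0 0.005 0 0 0 0 0.085; 0 0.0 0 0 0 0 0.085; -0.004 -0.004 0 0 0 0 0.085; -0.008 -0.004 0 0 0 0 0.085; -0.008 -0.004 0 0 0 0 0.085' 40
python3 -c "
from h import *
snap(12)"
```

```text
time_s: 13.4
position: [0.4424, -0.0042, -0.0164]
tcp_rot: [[0.001, -0.172, -0.985], [0.0, -0.985, 0.172], [-1.0, -0.0, -0.001]]
wrist_force: [-0.2, -0.2, -0.5]
finger_gap: 0.0846
```

View pics/w12b.png

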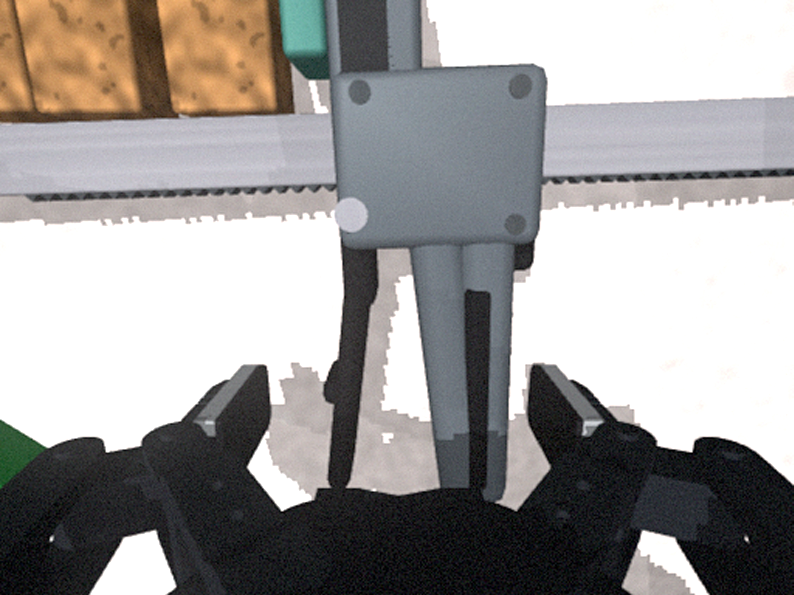

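```bash
python3 -m inch '0 0.004 0 0 0 0 0.02; 0 0.008 0 0 0 0 0.02; 0 0.012 0 0 0 0 0.02; 0 0.015 0 0 0 0 0.02; 0 0.015 0 0 0 0 0.02;0 0.015 0 0 0 0 0.02' 40
python3 -c "
from h import *
snap(13)"
python3 -m inch '0 -0.003 0 0 0 0 0.085; 0 -0.008 0 0 0 0 0.085; 0 -0.011 0 0 0 0 0.085; 0 -0.011 0 0 0 0 0.085; 0 -0.011 0 0 0 0 0.085'
python3 -c "
from h import *
snap(14)"
```

```text
time_s: 13.95
position: [0.4398, -0.0216, -0.0163]
tcp_rot: [[0.001, -0.175, -0.985], [-0.002, -0.985, 0.175], [-1.0, 0.002, -0.002]]
wrist_force: [-3.1, -3.9, 16.0]
finger_gap: 0.0364
time_s: 14.42
position: [0.4408, -0.0088, -0.0174]
tcp_rot: [[-0.001, -0.173, -0.985], [-0.0, -0.985, 0.173], [-1.0, 0.0, 0.001]]
wrist_force: [0.2, 0.1, 0.6]
finger_gap: 0.0851
```

View pics/w13b.png

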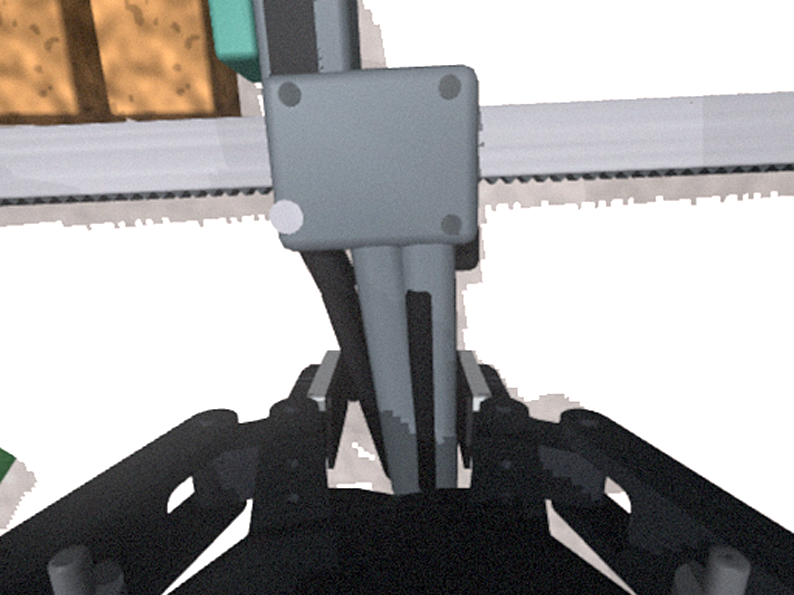

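View pics/w14b.png

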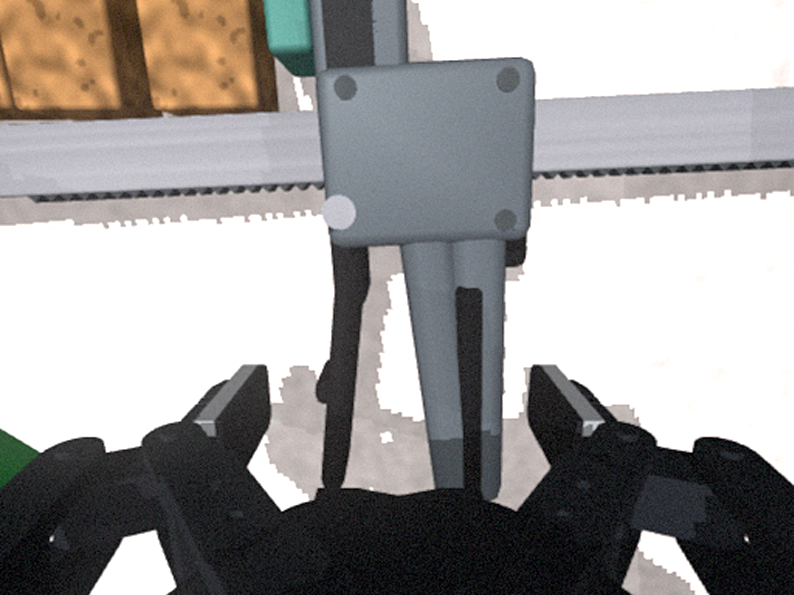

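```bash
cat >> h.py <<'E'
def sc_snap(i):
    f=grab_frame('scene')[140:245,205:335,::-1];cv2.imwrite(f'pics/s{i}.png',np.clip(cv2.resize(f,None,fx=6,fy=5.7,interpolation=cv2.INTER_CUBIC)*1.4,0,255).astype(np.uint8))
    f=grab_frame('top')[165:295,165:325,::-1];cv2.imwrite(f'pics/t{i}.png',np.clip(cv2.resize(f,None,fx=4.9,fy=4.6,interpolation=cv2.INTER_CUBIC)*1.7,0,255).astype(np.uint8))
E
python3 -c "
from h import *
sc_snap(14)"
```

```text
(no output)
```

View pics/s14.png

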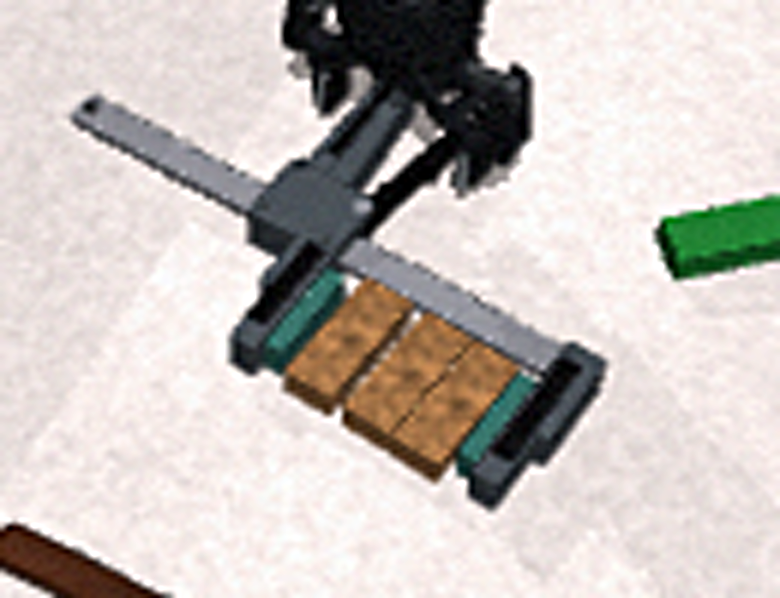

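View pics/t14.png

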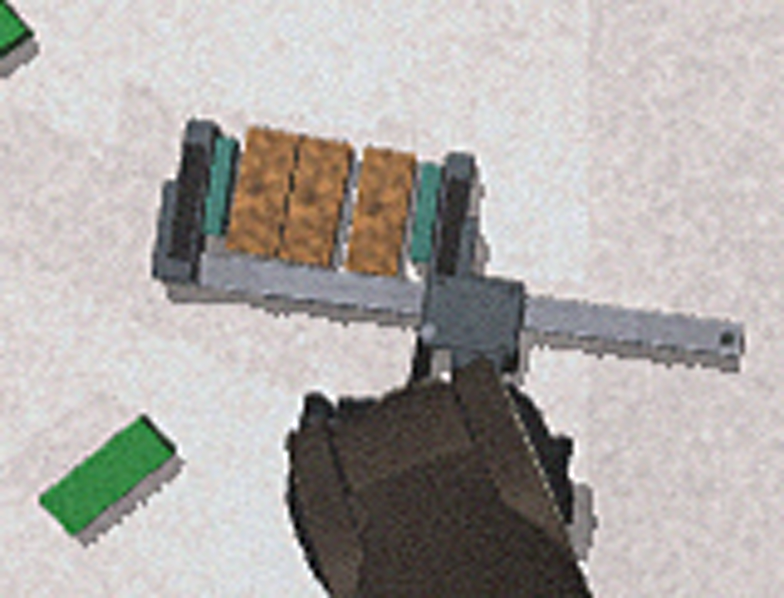

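```bash
python3 -m inch '0 0.003 0 0 0 0 0.02; 0 0.007 0 0 0 0 0.02; 0 0.011 0 0 0 0 0.02; 0 0.013 0 0 0 0 0.02; 0 0.013 0 0 0 0 0.02;0 0.013 0 0 0 0 0.02' 40
python3 -m inch '0 -0.003 0 0 0 0 0.085; 0 -0.008 0 0 0 0 0.085; 0 -0.011 0 0 0 0 0.085; 0 -0.011 0 0 0 0 0.085; 0 -0.011 0 0 0 0 0.085'
python3 -c "
from h import *
snap(15);sc_snap(15)"
```

```text
time_s: 15.07
position: [0.4396, -0.0239, -0.0161]
tcp_rot: [[0.002, -0.175, -0.985], [-0.002, -0.985, 0.175], [-1.0, 0.002, -0.002]]
wrist_force: [-0.7, -5.4, 14.5]
finger_gap: 0.0362
time_s: 15.48
position: [0.4405, -0.0107, -0.0174]
tcp_rot: [[-0.0, -0.173, -0.985], [-0.0, -0.985, 0.173], [-1.0, 0.0, 0.0]]
wrist_force: [-1.0, -0.4, -0.4]
finger_gap: 0.0846
```

View pics/w15b.png

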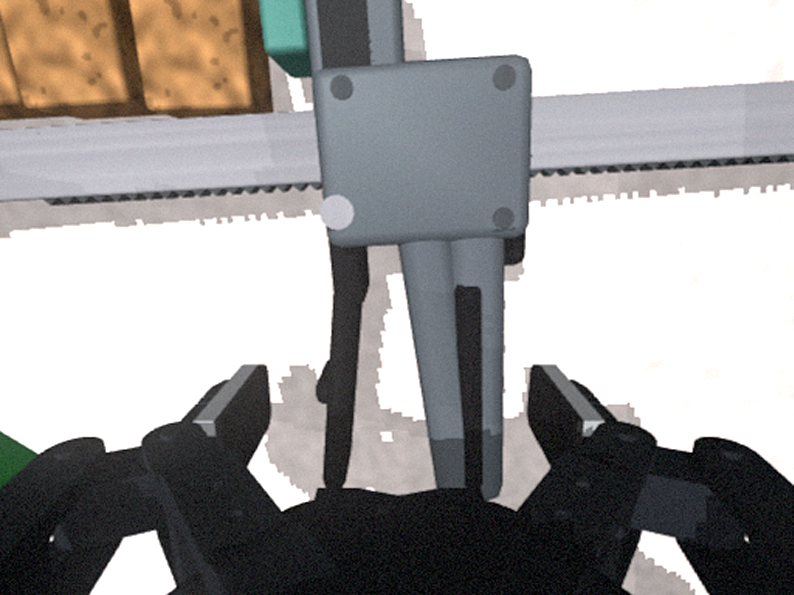

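View pics/t15.png

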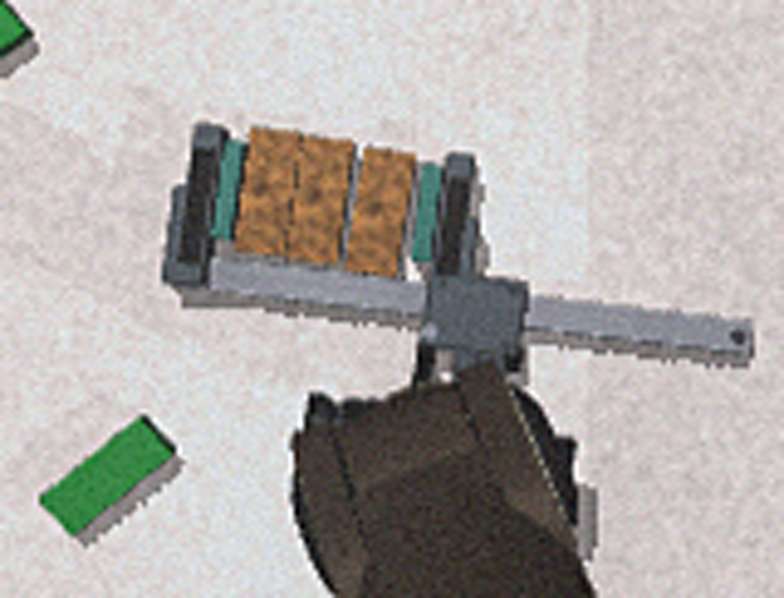

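View pics/s15.png

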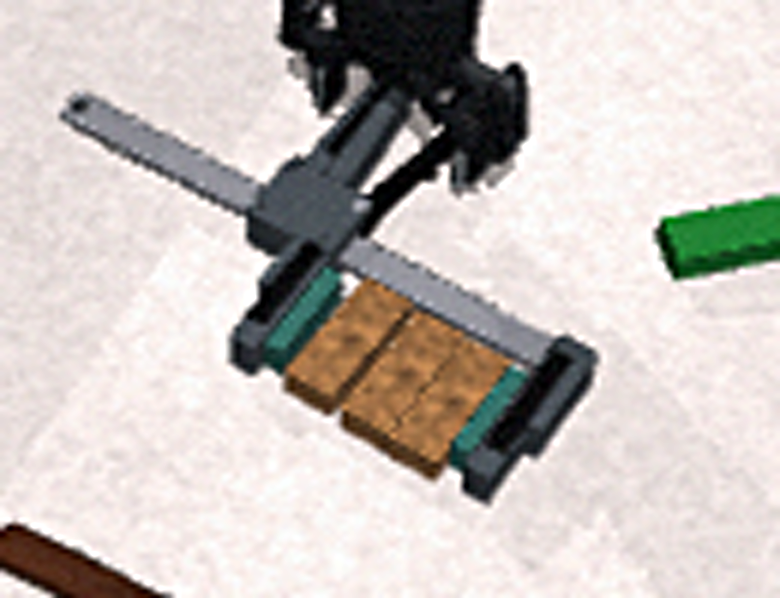

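```bash
python3 -m inch '0 0.003 0 0 0 0 0.02; 0 0.007 0 0 0 0 0.02; 0 0.011 0 0 0 0 0.02; 0 0.013 0 0 0 0 0.02; 0 0.013 0 0 0 0 0.02;0 0.013 0 0 0 0 0.02' 40
python3 -m inch '0 -0.003 0 0 0 0 0.085; 0 -0.008 0 0 0 0 0.085; 0 -0.011 0 0 0 0 0.085; 0 -0.011 0 0 0 0 0.085; 0 -0.011 0 0 0 0 0.085'
python3 -c "
from h import *
snap(16);sc_snap(16)"
```

```text
time_s: 16.13
position: [0.4393, -0.0258, -0.016]
tcp_rot: [[0.002, -0.175, -0.985], [-0.002, -0.985, 0.175], [-1.0, 0.002, -0.002]]
wrist_force: [-1.6, -4.8, 17.1]
finger_gap: 0.0363
time_s: 16.55
position: [0.4402, -0.0127, -0.0174]
tcp_rot: [[-0.001, -0.173, -0.985], [-0.0, -0.985, 0.173], [-1.0, 0.0, 0.0]]
wrist_force: [0.1, -0.5, 0.7]
finger_gap: 0.085
```

View pics/w16b.png

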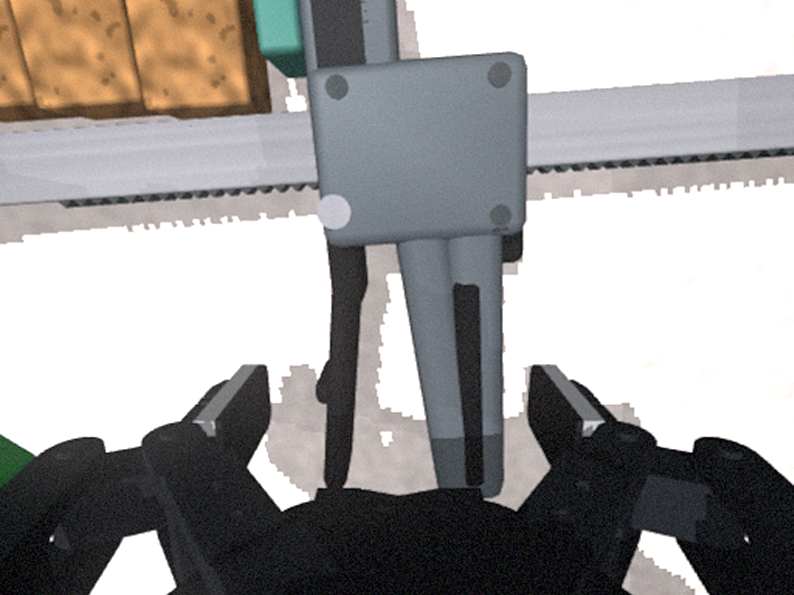

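View pics/t16.png

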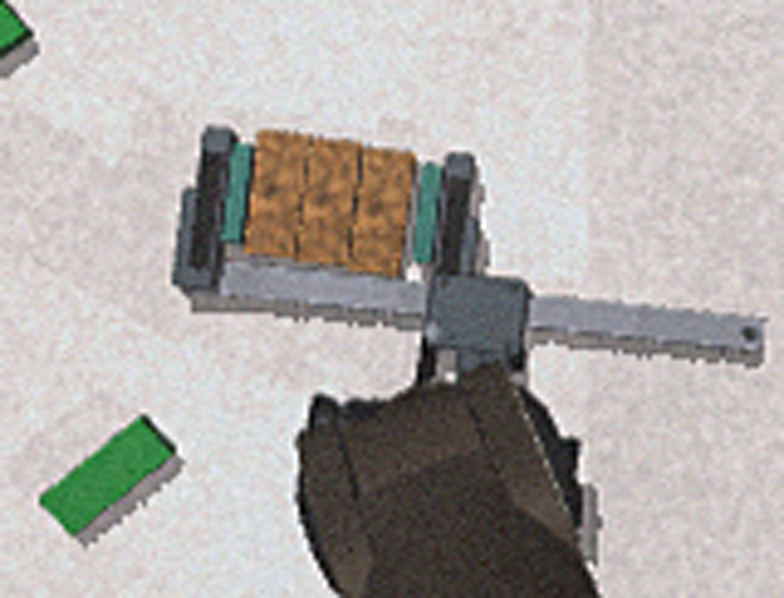

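View pics/s16.png

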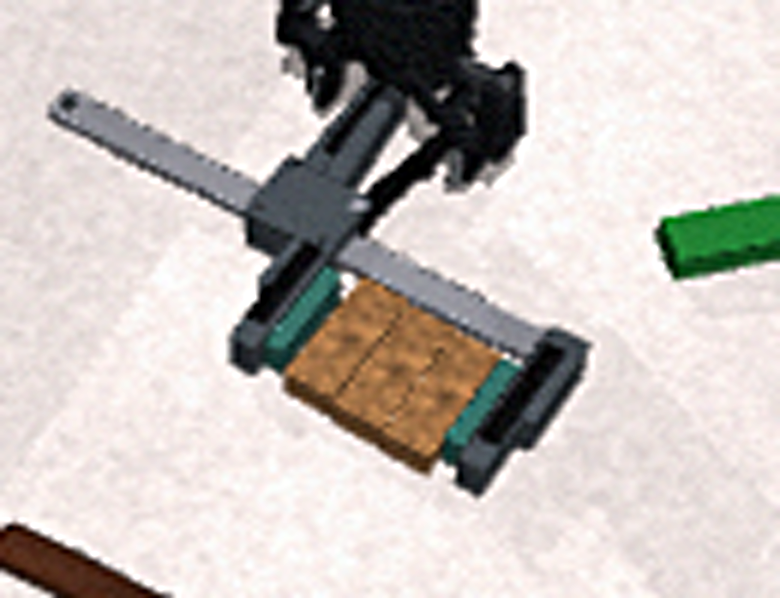

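Run:
```python
from h import *
f=grab_frame('top')[185:235,195:265,::-1];cv2.imwrite('pics/tz.png',np.clip(cv2.resize(f,None,fx=11,fy=11,interpolation=cv2.INTER_CUBIC)*1.7,0,255).astype(np.uint8))
f=grab_frame('scene')[180:225,245:305,::-1];cv2.imwrite('pics/sz.png',np.clip(cv2.resize(f,None,fx=13,fy=13,interpolation=cv2.INTER_CUBIC)*1.3,0,255).astype(np.uint8))
```

View pics/tz.png

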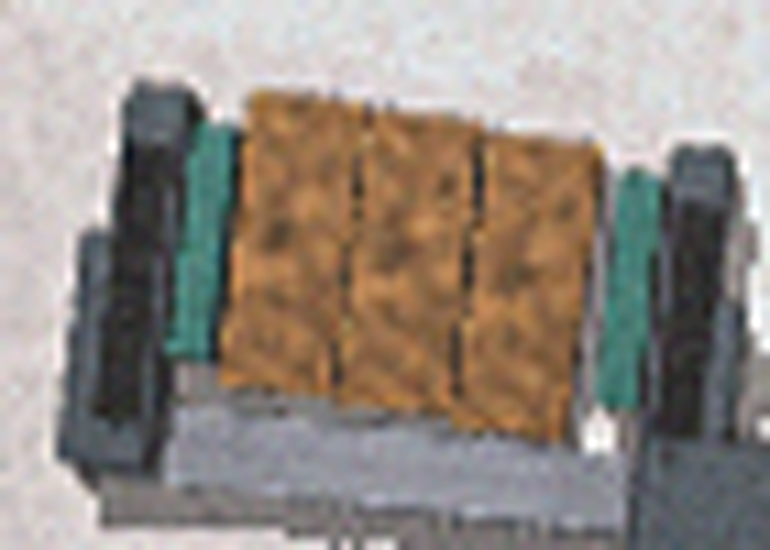

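View pics/sz.png

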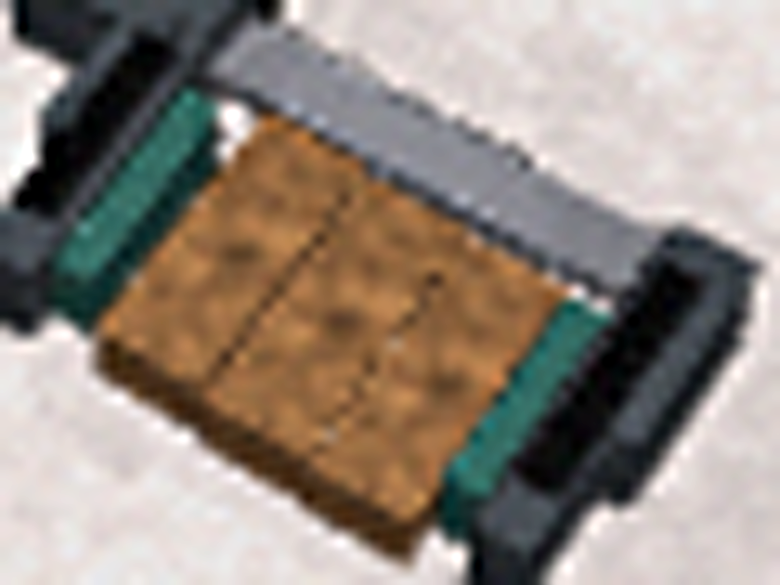

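Run:
```python
from h import *
z=lambda u,v:(195+u/11-.45,185+v/11-.45)
h=onz("top",tc(750,334),.022)[:2]
# bar upper edge line & lower edge line (top z .022)
ue=[onz("top",z(*a),.022)[:2] for a in [(180,405),(600,452)]]
le=[onz("top",z(*a),.022)[:2] for a in [(165,482),(600,528)]]
for e in(ue,le):
  d=e[0]-e[1];print("edge ang",np.degrees(np.arctan2(d[1],d[0])))
f=(ue[0]+le[0])/2;y=f-h;y/=np.linalg.norm(y);x=np.array([y[1],-y[0]]);print("ang",np.degrees(np.arctan2(y[1],y[0])))
near=onz("top",z(608,290),.032)[:2];o=h+y*((near-h)@y)
for k,uv,zz in [("ue0",(180,405),.022),("ue1",(600,452),.022),("le0",(165,482),.022),("le1",(600,528),.022),("far bl",(222,383),.024),("far br",(333,397),.024),("mid bl",(340,402),.024),("mid br",(455,417),.024),("near bl",(458,425),.024),("near br",(565,440),.024),("far tl",(250,90),.024),("far tr",(362,103),.024),("mid tl",(370,108),.024),("mid tr",(480,122),.024),("near tl",(490,130),.024),("near tr",(602,145),.024),("farpad",(240,130),.032),("farpad b",(213,355),.032),("nearpad t",(622,172),.032),("nearpad b",(600,400),.032)]:
  p=onz("top",z(*uv),zz)[:2];print(k,(1000*np.array([(p-o)@x,(p-o)@y])).round(1))
```

```text
edge ang 84.00352391733706
edge ang 84.35705262939028
ang 83.83839911471287
ue0 [  9.9 104.9]
ue1 [10.2 -2.5]
le0 [ -9.9 106.4]
le1 [-8.9 -4.7]
far bl [16.7 94.8]
far br [16.4 66.4]
mid bl [15.3 64.5]
mid br [14.9 35. ]
near bl [13. 34.]
near br [12.3  6.6]
far tl [91.5 96.5]
far tr [91.5 67.8]
mid tl [90.4 65.6]
mid tr [90.1 37.4]
near tl [88.3 34.6]
near tr [87.8  5.9]
farpad [80.8 97. ]
farpad b [23.5 97.1]
nearpad t [81.2 -0.1]
nearpad b [23.4 -1.2]
```

Run:
```python
from h import *
z=lambda u,v:(195+u/11-.45,185+v/11-.45)
h=onz("top",tc(750,334),.022)[:2]
ue=onz("top",z(180,405),.022)[:2];le=onz("top",z(165,482),.022)[:2]
f=(ue+le)/2;y=f-h;y/=np.linalg.norm(y)
a=np.radians(84.0);y=np.array([np.cos(a),np.sin(a)]);x=np.array([y[1],-y[0]])
near=onz("top",z(608,290),.032)[:2];o=h+y*((near-h)@y);print("o",o)
for cx,cy,zz in [(125,81,.1),(125,81,-.0205),(95,81,-.0205),(125,51,-.0205),(125,20.5,-.0205)]:
  q=o+x*cx/1e3+y*cy/1e3;print(cx,cy,q.round(4));mv((*q,zz),-96)
```

```text
o [0.52085162 0.00682071]
125 81 [0.6536 0.0743]
shift [-0.1173 -0.1231 -0.1949] turn x -4.01
125 81 [0.6536 0.0743]
shift [ 0.0032 -0.1231 -0.1949] turn x -4.01
95 81 [0.6238 0.0774]
shift [ 0.0032 -0.121  -0.165 ] turn x -4.01
125 51 [0.6505 0.0445]
shift [ 0.0032 -0.0932 -0.197 ] turn x -4.01
125 20.5 [0.6473 0.0141]
shift [ 0.0032 -0.0628 -0.1991] turn x -4.01
```

```bash
python3 -m inch '-0.03 0 0 0 0 0 0.085; -0.065 0 0 0 0 0 0; -0.07 -0.02 -0.03 -2 0 0 0; -0.07 -0.04 -0.065 -4 0 0 0; -0.07 -0.06 -0.1 -4 0 0 0; -0.07 -0.08 -0.135 -4 0 0 0; -0.07 -0.1 -0.17 -4 0 0 0; -0.065 -0.123 -0.2 -4 0 0 0; -0.035 -0.123 -0.2 -4 0 0 0; -0.005 -0.123 -0.195 -4 0 0 0; 0.003 -0.123 -0.195 -4 0 0 0; 0.003 -0.123 -0.195 -4 0 0 0' 40
python3 -c "
from h import *
snap(17)"
```

```text
time_s: 17.8
position: [0.6509, 0.0738, -0.0233]
tcp_rot: [[-0.006, -0.104, -0.995], [-0.001, -0.995, 0.104], [-1.0, 0.002, 0.006]]
wrist_force: [0.9, -0.2, 0.8]
finger_gap: -0.0004
```

View pics/w17b.png

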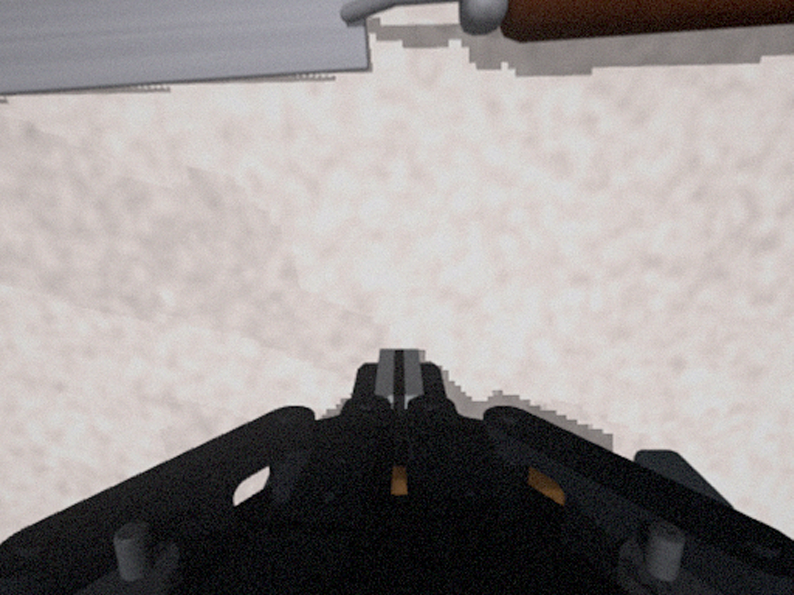

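```bash
python3 -m inch '0 0 0.01 0 0 0 0; 0 0 0.015 0 0 0 0; 0 0 0.019 0 0 0 0; 0 0 0.022 0 0 0 0; 0 0 0.025 0 0 0 0; 0 0 0.027 0 0 0 0; 0 0 0.028 0 0 0 0; 0 0 0.028 0 0 0 0'; python3 -m inch '0 0 0.001 0 0 0 0; 0 0 0.002 0 0 0 0; 0 0 0.002 0 0 0 0'
```

```text
time_s: 18.52
position: [0.626, 0.0773, -0.02]
tcp_rot: [[0.0, -0.105, -0.995], [-0.0, -0.995, 0.105], [-1.0, -0.0, -0.0]]
wrist_force: [0.2, -0.1, -0.7]
finger_gap: -0.0003
time_s: 18.77
position: [0.625, 0.0776, -0.0199]
tcp_rot: [[0.002, -0.105, -0.995], [0.0, -0.995, 0.105], [-1.0, -0.001, -0.002]]
wrist_force: [3.3, -0.9, -0.4]
finger_gap: 0.0001
```

```bash
python3 -m inch '0 0 -0.014 0 0 0 0; 0 0.015 -0.014 0 0 0 0; 0 0.03 -0.014 0 0 0 0; 0 0.03 -0.01 0 0 0 0; 0 0.03 -0.006 0 0 0 0; 0 0.03 -0.003 0 0 0 0; 0 0.03 -0.001 0 0 0 0; 0 0.03 0.0005 0 0 0 0; 0 0.03 0.0005 0 0 0 0'; python3 -m inch '0 0 -0.014 0 0 0 0; 0 0.015 -0.014 0 0 0 0; 0 0.03 -0.014 0 0 0 0; 0 0.03 -0.008 0 0 0 0; 0 0.03 -0.004 0 0 0 0; 0 0.03 -0.001 0 0 0 0; 0 0.03 0.0005 0 0 0 0; 0 0.03 0.001 0 0 0 0; 0 0.03 0.001 0 0 0 0'
python3 -c "
from h import *
mv((.45,.0,.13),-96)"
```

```text
time_s: 19.52
position: [0.6211, 0.0482, -0.0196]
tcp_rot: [[0.002, -0.104, -0.995], [0.0, -0.995, 0.104], [-1.0, -0.0, -0.002]]
wrist_force: [3.1, -1.0, -0.5]
finger_gap: -0.0002
time_s: 20.27
position: [0.6174, 0.0183, -0.0195]
tcp_rot: [[0.003, -0.104, -0.995], [0.0, -0.995, 0.104], [-1.0, -0.0, -0.003]]
wrist_force: [6.0, -1.2, 0.3]
finger_gap: 0.0
shift [-0.15    0.0355  0.1642] turn x 0.03
```

```bash
python3 -m inch '0 0 -0.02 0 0 0 0; -0.035 0 -0.03 0 0 0 0; -0.075 0.01 -0.02 0 0 0 0; -0.105 0.02 0.005 0 0 0 0; -0.13 0.03 0.03 0 0 0 0.085; -0.15 0.038 0.06 0 0 0 0.085; -0.15 0.042 0.095 0 0 0 0.085; -0.15 0.047 0.13 0 0 0 0.085;-0.15 0.05 0.16 0 0 0 0.085;-0.15 0.05 0.171 0 0 0 0.085;-0.15 0.05 0.171 0 0 0 0.085'
python3 -c "
from h import *
snap(18);sc_snap(18)
f=grab_frame('top')[185:235,195:265,::-1];cv2.imwrite('pics/tz2.png',np.clip(cv2.resize(f,None,fx=11,fy=11,interpolation=cv2.INTER_CUBIC)*1.7,0,255).astype(np.uint8))"
```

```text
time_s: 21.18
position: [0.4377, -0.0136, 0.1299]
tcp_rot: [[-0.002, -0.104, -0.995], [-0.001, -0.995, 0.104], [-1.0, 0.001, 0.002]]
wrist_force: [-0.1, -0.5, 0.4]
finger_gap: 0.0834
```

View pics/w18b.png

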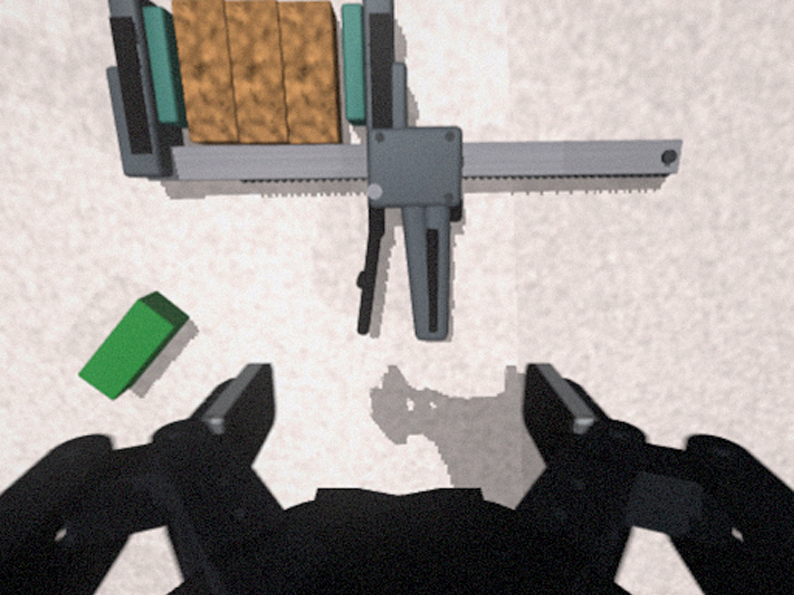

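View pics/tz2.png

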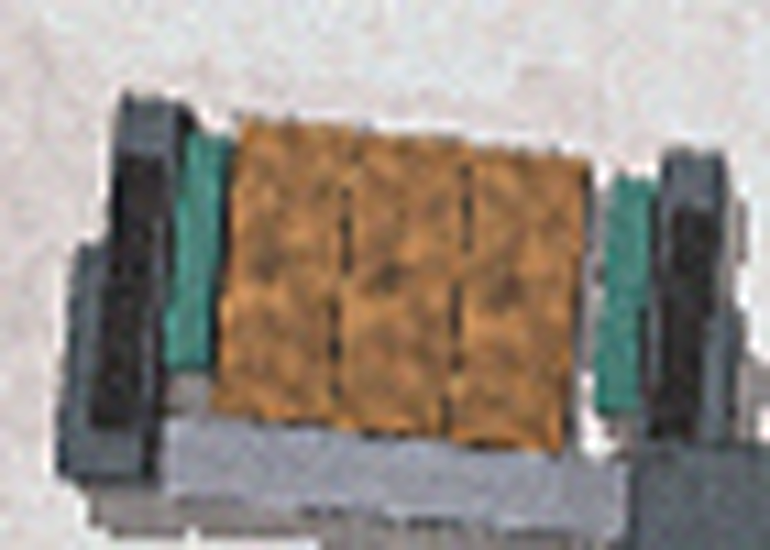

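Run:
```python
from h import *
P=pickle.load(open("w18.pkl","rb"));w=lambda u,v:(u/1.55-.2,v/1.55-.2)
g=lambda a,z:onz("wrist",w(*a),z,P)[:2]
h=g((669,157),.022);f=g((180,161),.022);y=(f-h);y/=np.linalg.norm(y);x=np.array([y[1],-y[0]])
print("ang",np.degrees(np.arctan2(y[1],y[0])))
near=g((343,60),.032);o=h+y*((near-h)@y);print("o",o)
for k,uv,z in [("farpad",(187,123),.004),("farpad top",(175,60),.032),("farcork l",(190,142),.024),("nearcork r",(341,142),.024),("handle R",(451,290),.02),("trig L",(357,283),.03),("handleTip",(432,339),.036),("hole",(669,157),.022)]:
  p=g(uv,z);print(k,p.round(4),(1000*np.array([(p-o)@x,(p-o)@y])).round(1))
q=o-.076*x-.032*y;print(q);mv((*q,-.0175),np.degrees(np.arctan2(-y[1],-y[0])))
```

```text
ang 84.48542471331899
o [0.52008186 0.00813412]
farpad [0.5541 0.11  ] [ 24.  104.6]
farpad top [0.5823 0.0967] [53.5 94.2]
farcork l [0.54   0.1019] [10.8 95.2]
nearcork r [0.5305 0.0111] [10.1  4. ]
handle R [ 0.4306 -0.0488] [-83.6 -65.2]
trig L [0.4441 0.012 ] [-76.   -3.4]
handleTip [ 0.4032 -0.0325] [-112.5  -51.7]
hole [ 0.5011 -0.188 ] [   0. -197.]
[ 0.44135844 -0.01641425]
shift [0.1474 0.0031 0.0007] turn x -0.46
```

```bash
python3 -m inch '0.04 0.003 0 0 0 0 0.085; 0.08 0.003 0 0 0 0 0.085; 0.12 0.003 0 0 0 0 0.085; 0.143 0.003 0 0 0 0 0.085; 0.147 0.003 0 0 0 0 0.085; 0.147 0.003 0 0 0 0 0.085' 40
python3 -m inch '0 0.003 0 0 0 0 0.02; 0 0.006 0 0 0 0 0.02; 0 0.009 0 0 0 0 0.02; 0 0.011 0 0 0 0 0.02; 0 0.011 0 0 0 0 0.02;0 0.011 0 0 0 0 0.02' 40
python3 -m inch '0 -0.003 0 0 0 0 0.085; 0 -0.008 0 0 0 0 0.085; 0 -0.011 0 0 0 0 0.085; 0 -0.011 0 0 0 0 0.085; 0 -0.011 0 0 0 0 0.085'
python3 -c "
from h import *
snap(19)
f=grab_frame('top')[185:235,195:265,::-1];cv2.imwrite('pics/tz3.png',np.clip(cv2.resize(f,None,fx=11,fy=11,interpolation=cv2.INTER_CUBIC)*1.7,0,255).astype(np.uint8))
f=grab_frame('scene')[180:225,245:305,::-1];cv2.imwrite('pics/sz3.png',np.clip(cv2.resize(f,None,fx=13,fy=13,interpolation=cv2.INTER_CUBIC)*1.3,0,255).astype(np.uint8))"
```

```text
time_s: 21.88
position: [0.44, -0.0162, -0.0188]
tcp_rot: [[-0.004, -0.104, -0.995], [0.001, -0.995, 0.104], [-1.0, -0.0, 0.004]]
wrist_force: [0.5, -0.1, 1.1]
finger_gap: 0.0851
time_s: 22.38
position: [0.4419, -0.0293, -0.0144]
tcp_rot: [[0.005, -0.106, -0.994], [-0.002, -0.994, 0.106], [-1.0, 0.001, -0.005]]
wrist_force: [-2.1, -3.2, 14.9]
finger_gap: 0.0359
time_s: 22.8
position: [0.4406, -0.0168, -0.017]
tcp_rot: [[0.0, -0.104, -0.995], [-0.0, -0.995, 0.104], [-1.0, 0.0, -0.0]]
wrist_force: [0.7, -0.5, 0.3]
finger_gap: 0.0853
```

View pics/w19b.png

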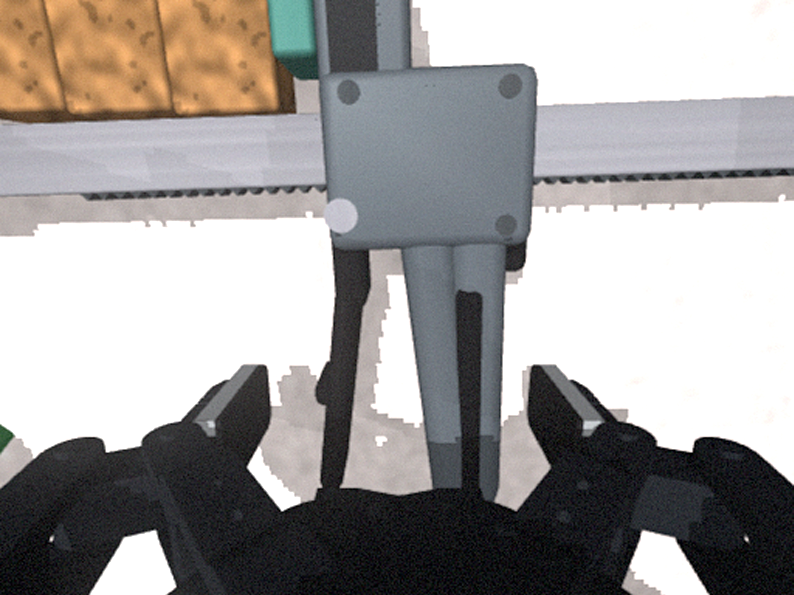

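View pics/tz3.png

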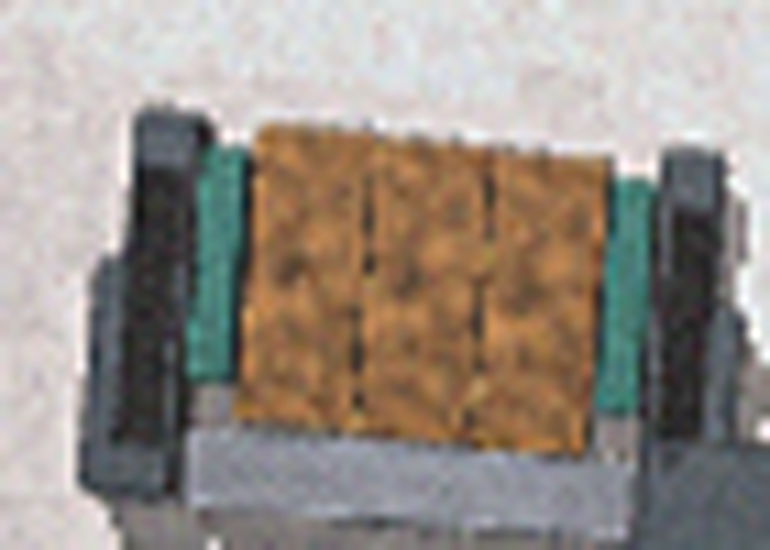

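View pics/sz3.png

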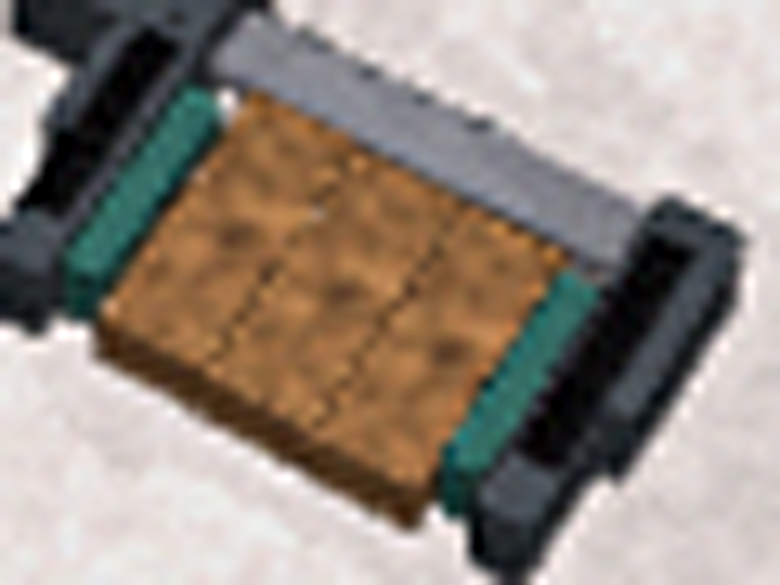

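```bash
python3 -m inch '0 0.003 0 0 0 0 0.02; 0 0.006 0 0 0 0 0.02; 0 0.009 0 0 0 0 0.02; 0 0.011 0 0 0 0 0.02; 0 0.011 0 0 0 0 0.02;0 0.011 0 0 0 0 0.02; 0 0.011 0 0 0 0 0.02;0 0.011 0 0 0 0 0.02; 0 0.011 0 0 0 0 0.02;0 0.011 0 0 0 0 0.02' 45
python3 -c "
from h import *
snap(20)
f=grab_frame('top')[185:235,195:265,::-1];cv2.imwrite('pics/tz4.png',np.clip(cv2.resize(f,None,fx=11,fy=11,interpolation=cv2.INTER_CUBIC)*1.7,0,255).astype(np.uint8))
f=grab_frame('scene')[180:225,245:305,::-1];cv2.imwrite('pics/sz4.png',np.clip(cv2.resize(f,None,fx=13,fy=13,interpolation=cv2.INTER_CUBIC)*1.3,0,255).astype(np.uint8))"
```

```text
time_s: 23.78
position: [0.44, -0.0306, -0.0161]
tcp_rot: [[0.001, -0.106, -0.994], [-0.003, -0.994, 0.106], [-1.0, 0.003, -0.001]]
wrist_force: [-2.5, -7.5, 18.3]
finger_gap: 0.0359
```

View pics/w20b.png

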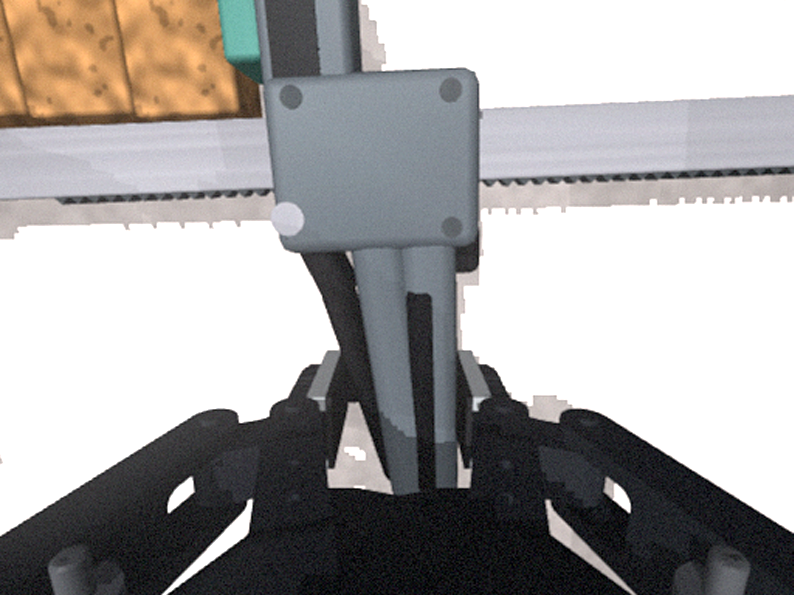

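View pics/tz4.png

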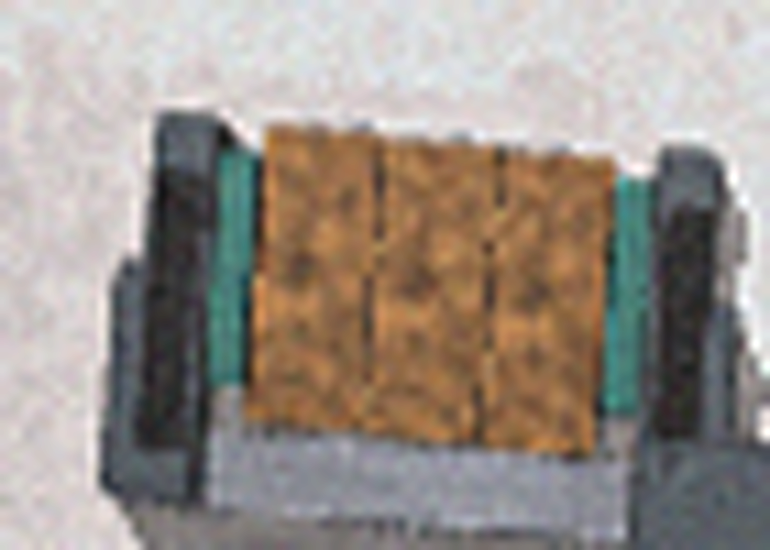

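View pics/sz4.png

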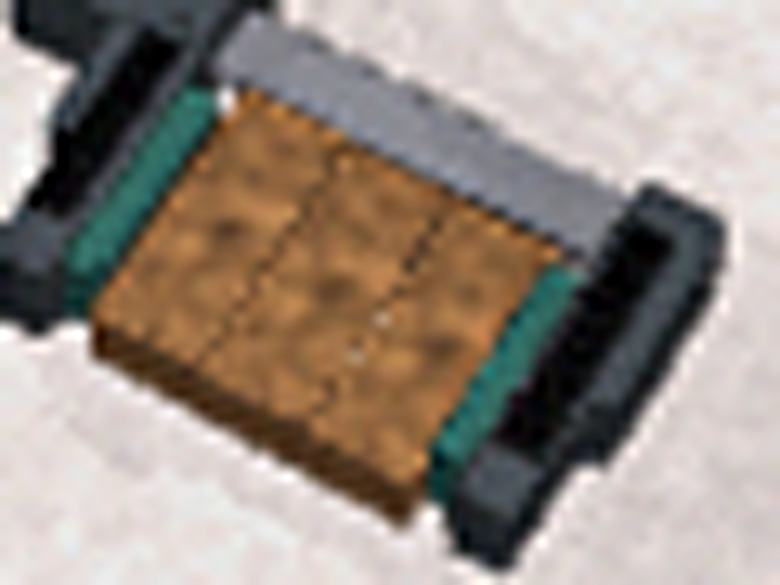

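Run:
```python
from h import *
z=lambda u,v:(195+u/11-.45,185+v/11-.45)
P=lambda u,v,h:onz("top",z(u,v),h)[:2]
im=cv2.imread("pics/tz4.png");cv2.imwrite("pics/tz4c.png",cv2.resize(im[380:550,180:680],None,fx=1.6,fy=3))
```

```text
(no output)
```

View pics/tz4c.png

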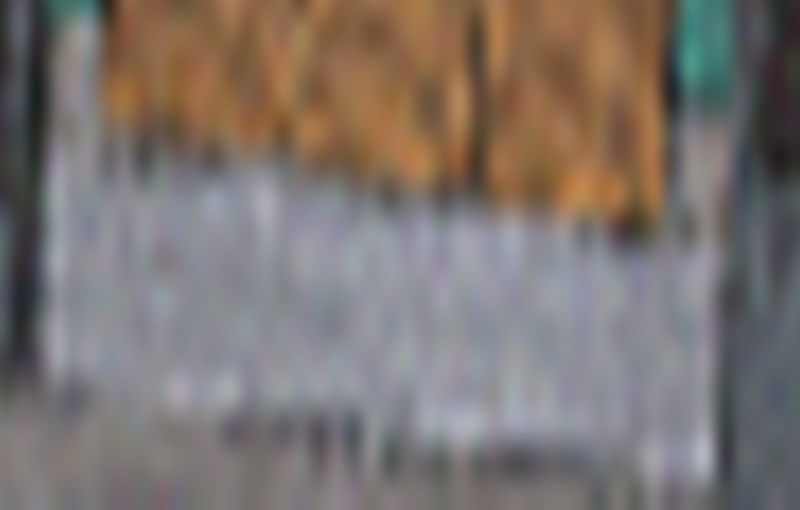

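```bash
python3 -m inch '0 0 0 0 0 0 0.02; 0 0 0 0 0 0 0.02; 0 0 0 0 0 0 0.02; 0 0 0 0 0 0 0.02' 45
python3 - <<'E'
from h import *
print(np.round(get_obs()["qvel"],3));print(close_job())
E
```

```text
time_s: 24.27
position: [0.4401, -0.0306, -0.0161]
tcp_rot: [[0.001, -0.106, -0.994], [-0.003, -0.994, 0.106], [-1.0, 0.003, -0.002]]
wrist_force: [-3.4, -8.1, 17.0]
finger_gap: 0.0358
[ 0.    -0.002  0.002 -0.001 -0.     0.     0.001]
the job is handed in; nothing more can be done
None
```

I pushed the three cork bars back against the steel bar and pumped the clamp's trigger through six strokes. I handed the job in at 24.3 s, still holding the sixth stroke squeezed home at 45 N. No verdict was reported, so the results below come from my own measurements.

**Last checks**
- **Trigger:** the fingers are 36 mm apart and the arm is still. The text gives 38 mm for squeezed home; every full stroke read 36 to 36.5 mm.
- **Grip:** on the last stroke the far jaw moved about 6 mm but the row moved only about 2 mm. The pads are visibly squashed, which fits a firm grip and is well short of denting. I could not read the force on the cork directly.
- **Row:** in the top view the bars are about 0.6 to 2.7 mm from the steel bar. Their ends are flush within about 1 mm and look square.
- **Bystanders:** I did not go near the jar, ramekin or spatula, but I did not measure them again at the end.

**What disagreed or went wrong on the way**
- **Fingertip height:** the shut fingertips are about 29 mm behind the reported tool point. My first push passed over the cork, so I felt for the shelf and corrected for it.
- **Shelf contact:** on the first squeeze the force on the wrist was about 25 N upwards, probably from the fingertips touching the shelf. I raised the gripper about 8 mm; 15 to 18 N upwards remained on later squeezes.
- **Clamp turned:** by the fourth stroke the clamp had turned about 4°, leaving the far bar about 6.5 mm from the steel bar. I pushed all three bars back a second time before the last two strokes.

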